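# Fit the adapter plate to the harness test station

### The arm

A 6-joint arm with a two-finger parallel gripper is mounted at the origin on the work surface. World frame = base frame: x ahead of the robot, y to its left, z up, the work surface at z = 0. Lengths are in m, angles in rad, forces in N, time in s.
With the tool pointing down it reaches from about 0.275 to 0.825 m from the base axis. Payload 5.2 kg.
Tool frame: the origin (TCP) lies midway between the tips of the shut fingers; the grasp point (between the pads) lies 19 mm behind it (arm.grasp_offset is the distance from the TCP to the grasp point, in m); z points along the fingers, y is the direction in which the jaws open and shut (so a half turn about z gives the same grasp; the last joint's range is limited). The gripper opens to 93 mm and grips with 3 to 60 N. Pads are 15 mm wide; open, the fingers measure 128 mm over their backs; the gripper's body (75 mm by 188 mm) begins 65 mm behind the grasp point.
Start: joints at [-1.541, 0.259, 1.535, -0, 1.348, -0.203], TCP at [0.127, -0.535, 0.219] pointing down, gripper open.
Joint ranges: [-3.14, 3.14], [-0.91, 2.08], [0.19, 2.58], [-1.22, 4.36], [0.22, 2.71], [-3.12, 3.12]. Speed limits (rad/s): [2.57, 2.57, 3.14, 3.14, 3.14, 3.14].

### API

Orientations are given as a unit quaternion [x, y, z, w].
In Python, from station import arm gives the robot as it stands.
- The arm moves only by the tool send_rows, never from a script. Its argument "rows" is a list that holds one entry, the list of rows, each a list of 7 numbers: the shift along the tool's x, y, z in m, then the turn, a rotation vector about the tool's x, y, z in degrees, then the finger opening in m, from 0 to 0.093. A call has 1 to 12 rows; each row is the pose to reach, as a shift and turn from the pose commanded when the call began, along the tool's axes at that moment; what a row does not reach only later rows make up. A row lasts 1/8 s, in which the tool goes at most 62.5 mm and 10.7 degrees, less where a joint would pass 70% of its speed; a pose out of reach is approached as far as the arm can. A call with a gripper value outside its range is refused whole. The fingers move at their own pace and stop on an object; "force" is the grip in N (left out, the last holds). Time passes only in rows, so rows that repeat a pose let the fingers close. It gives the time, the measured TCP pose, the force and the opening at its end, in the units of the state.
- arm.state(): the state, without advancing time (a new reading comes with each control period).
- arm.get_image(name): name is "scene" or "top" or "wrist"; returns a dict with "pixels" (420x560x3 uint8, red, green, blue), "camera_matrix" (3x3 intrinsics, pixels), "position" and "orientation" of the camera in the world; the wrist camera has in their place "mount" (4x4, takes a point from camera to tool coordinates, whose origin is the TCP and whose axes are the flange's). Camera axes: x right, y up, looking along -z (the intrinsics and any distortion apply to the point x, -y, -z); pixel columns grow to the right and rows downward; lengths in m; the calibration is good to about 2 mm. The wrist camera is an equidistant fisheye: a pixel r from the principal point sees the ray r / f radians off the axis. A picture is of the moment at which its call begins: read the wrist's pose just before it. There is no depth.
- arm.close_job(): hands the job in, once; it reports no verdict.
Trained networks look in a picture, given as the dict that the camera call returned (one of the last four; its "shot" number tells which), for a name from the list of things; names that differ only in an ending like _2 or _b are one class to them, and where a whole thing is asked for, a point or a joint stands for the part that bears it (a point fixed in the world has none). Each returns a list of dicts, best first, with "p" (0 to 1); they miss things now and then, are a little off and sometimes report something else, mostly with a low value. They report only what shows in the picture. A call takes as long as a camera call. They do not tell look-alikes from the thing itself.
- arm.silhouettes(label, picture): "mask" (420x560 bool, what is visible of it) and "bbox" ([left, top, right, bottom] in pixels, round what is visible of it).
The state is a dict: "t": time; "joint_pos": joint angles; "qd": joint speeds; "tau": joint torques, N m; "eef_pos": TCP position; "orientation": TCP orientation; "force": force on the tool from outside, world axes, zero at the start; "moment": the same for the moment, N m; "width": finger opening in m.
Only numpy, scipy, OpenCV 4.12 (cv2) and the standard library are available. Lean on these libraries where they do the work, as an engineer would, in place of code of your own. Each camera call takes 0.05 s, during which the arm holds its last target.

### The job

Swing the test station's red-handled lever all the way back, away from the pocket, then fit the adapter plate with the blue block: tuck its thin steel tongue under the yellow lip and lower the opposite edge until the plate lies flat, fully home in the pocket. Then, with the plate in place and let go, set the lever straight up, at the green mark. Leave the orange plate and everything else on the bench where they are.

Things in the scene. Friction and masses are not known exactly. Their poses are not given: they have to be found in the camera images.
- station: Grey test station, fixed; origin under the centre of its pocket at bench height, z up. Base 150 (x) x 112 (y) x 22 mm high. A lever housing is on its -y side, out to y=-106: side plates x -22 to 22, y -103 to -63, tops 64 mm above the bench. A yellow lip runs along its -x side, the side nearer the robot. Its place and yaw vary.
- seat (a point): Centre of the pocket's floor, 22 mm above the bench, axes as the station's. Pocket: x -62 to 62, y -48 to 48 mm, with walls 6 mm high on the +x, +y and -y sides. The plate fully home has its origin here (slack 2 mm either way in x, 3 mm in y), same axes, tongue to -x.
- lip_edge (a point): Middle of the yellow retaining lip's free edge, at its underside. The lip overhangs the pocket by 12 mm along the whole -x side, from the wall at seat x=-62 to x=-50 mm; underside 9 mm, top 13 mm above the pocket floor. Open from above beyond it.
- blue_plate: Plate to fit, 0.2 to 0.4 kg, lying flat: aluminium, 120 (x) x 90 mm (y), 6 mm thick, a steel tongue along its -x edge. Origin: centre of its underside, z up. Handle: a blue block centred on the origin, 22 (x) x 60 mm (y), 6 to 46 mm above the underside; grip across the 22 mm. A bar along the +x edge (x 50 to 60) stands 14 mm above the underside.
- tongue (a point): Middle of the tongue's end edge, at the blue plate's underside (plate x=-60 mm). The tongue is 4 mm thick from x=-60 to -44, its underside flush with the plate's. It enters under the lip with the plate tilted about 8 to 14 degrees, tongue low; then the +x edge is lowered.
- lever (a joint): Angle of the station's lever, rad. 0: leans over the pocket, 30 degrees above level, towards the station's +y; 1.047: straight up (green mark); 1.9: end stop, 49 degrees past upright, away from the pocket. Stays where it is left; about 3 N at the handle moves it. Starts leaning over the pocket, in the plate's way.
- lever_hinge (a point): Middle of the lever's hinge line, which runs along the station's x (at station y=-83, z=52 mm). The lever swings in the station's y-z plane.
- lever_grip (a point): Centre of the lever's red T-handle, 100 mm from the hinge: a bar 22 mm thick and 40 mm long along the station's x; it can be pinched over its 40 mm ends from above, the 12 mm thick steel rod lying between the fingers.
- orange_plate: Another plate of just the same shape but with an orange block; to be left alone. The two plates may lie either way about.
- pin_strip: Fixed wooden strip 260 (x) x 22 mm with six upright steel pins, tops 70 mm above the bench, between the station and the plates. Origin under its centre.
- screwdriver: Yellow-handled screwdriver, 190 mm, lying between the plates; to be left alone. Origin near its middle, on the bench.
- tape_roll: Black ring of 80 mm diameter, 25 mm high; to be left alone. Origin: centre of underside.
- jar: Clear jar with red lid, 60 mm diameter, 80 mm high; to be left alone. Origin: centre of underside.
- can: Can, 60 mm diameter, 150 mm high; to be left alone. Origin: centre of underside.
- spool: Empty black spool, 120 mm diameter, 60 mm high; to be left alone. Origin: centre of underside.
- meter: Yellow hand meter 150 x 75 x 30 mm; to be left alone. Origin: centre of underside.
- tray: Blue divided tray 200 x 130 x 45 mm; to be left alone. Origin: centre of underside.
Not all that is in view belongs to the job. Leave any turquoise look-alike of the blue_plate alone.

How it is judged:
By the outcome, as a careful person would: the job done as asked, in the order asked, and still so for the second after the job is handed in, with the robot touching nothing.
It also fails if it takes over 72 s, if anything falls off the work surface, if the arm or the gripper's body presses on something with over 40 N, if the wrist force passes 120 N, or if a joint passes its speed limit or range.

## Working session

There is one attempt and no reset: what is moved stays moved. The work goes in short steps, Python scripts to look and compute and a tool call to move; the robot and the scene stay as the last step left them, time stands still between calls to the robot, and variables do not carry over. Pictures are saved under pics/ and viewed, and the job is handed in when it is done.

Besides the shell and the picture viewer there is one more tool, called after "Request:" as name(argument=value, ...), one argument or row to a line, values as JSON. send_rows: Moves the arm, as the interface text tells. Its arguments: {"type":"object","properties":{"rows":{"type":"array"},"force":{"type":"number"}},"required":["rows"]}

```bash
ls; mkdir -p pics; python3 - <<'E'
from station import arm
import cv2,pickle
print(arm.state())
for n in ["scene","top","wrist"]:
    d=arm.get_image(n); cv2.imwrite(f"pics/a_{n}.png",d["pixels"][:,:,::-1])
    print(n,{k:v for k,v in d.items() if k!="pixels"})
    pickle.dump(d,open(f"a_{n}.pkl","wb"))
    for l in ["station","blue_plate","orange_plate","lever","lever_grip","pin_strip"]:
        print(l,[(round(r["p"],2),r["bbox"]) for r in arm.silhouettes(l,d)])
E
```

```text
pics
{'t': 0.0, 'joint_pos': array([-1.54081052e+00,  2.59336093e-01,  1.53606902e+00, -2.62516129e-05,
        1.34800410e+00, -2.02827472e-01]), 'qd': array([ 2.55462959e-04,  1.84197106e-03,  3.92197490e-05, -4.06500450e-04,
       -2.91012507e-04, -1.50524935e-03]), 'tau': array([-2.17178153e-04, -4.37310576e+01, -2.84006542e+01,  7.17515987e-02,
        4.09490126e-02, -1.60307213e-04]), 'eef_pos': array([ 0.1268758 , -0.53460487,  0.21782708]), 'orientation': array([ 9.93231646e-01,  1.16146767e-01,  6.56454042e-05, -9.05992151e-04]), 'force': array([ 0.29933555,  0.46282266, -0.54722188]), 'moment': array([-0.04061735,  0.0254145 ,  0.04292758]), 'width': 0.09311333912576109}
scene {'camera_matrix': array([[389.66722827,   0.        , 284.32231522],
       [  0.        , 389.66722827, 207.5324809 ],
       [  0.        ,   0.        ,   1.        ]]), 'position': array([1.04498261, 0.67826078, 0.72759968]), 'orientation': array([0.13613755, 0.42391277, 0.84732705, 0.28948472]), 'shot': 1}
station [(0.69, [226.7, 175.2, 290.1, 239.0]), (0.52, [190.6, 226.5, 223.3, 286.6])]
blue
[... 1217 characters left out ...]
64.5, 239.5]), (0.68, [313.2, 107.5, 356.7, 155.1])]
wrist {'camera_matrix': array([[325.1922621 ,   0.        , 280.50976642],
       [  0.        , 325.1922621 , 203.14865518],
       [  0.        ,   0.        ,   1.        ]]), 'mount': array([[ 3.17598879e-04,  9.62665358e-01,  2.70694121e-01,
         7.57796492e-02],
       [ 9.99999731e-01, -1.26591652e-04, -7.23079597e-04,
        -3.56192219e-04],
       [-6.61816063e-04,  2.70694278e-01, -9.62665139e-01,
        -1.65170523e-01],
       [ 0.00000000e+00,  0.00000000e+00,  0.00000000e+00,
         1.00000000e+00]]), 'shot': 3}
station []
blue_plate [(0.46, [3.1, 0.0, 19.5, 17.4])]
orange_plate []
lever []
lever_grip []
pin_strip []
```

```bash
python3 - <<'E'
import cv2
a=cv2.imread("pics/a_top.png"); cv2.imwrite("pics/a_top2.png",cv2.resize(a[90:390,100:500],None,fx=2,fy=2,interpolation=cv2.INTER_CUBIC))
a=cv2.imread("pics/a_scene.png"); cv2.imwrite("pics/a_scene2.png",cv2.resize(a[110:360,150:530],None,fx=2.1,fy=2.1,interpolation=cv2.INTER_CUBIC))
E
```

```text
(no output)
```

View pics/a_top2.png

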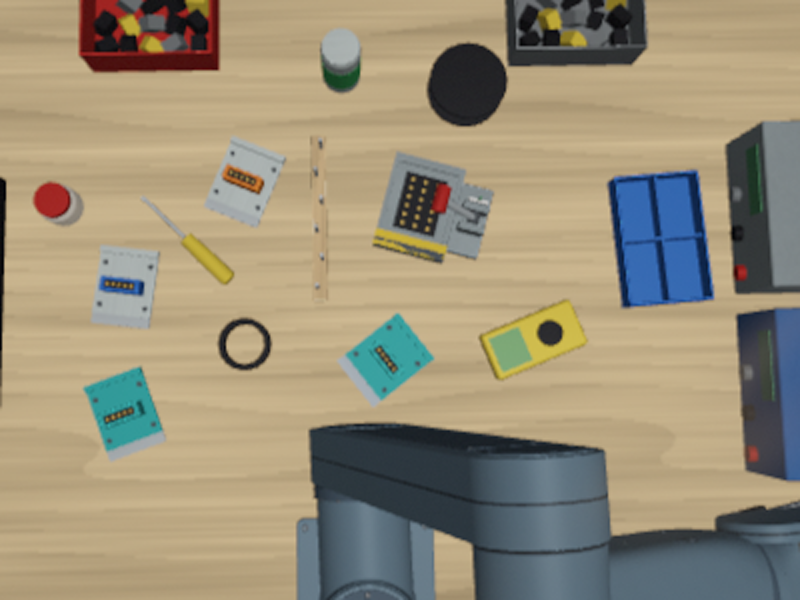

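View pics/a_scene2.png

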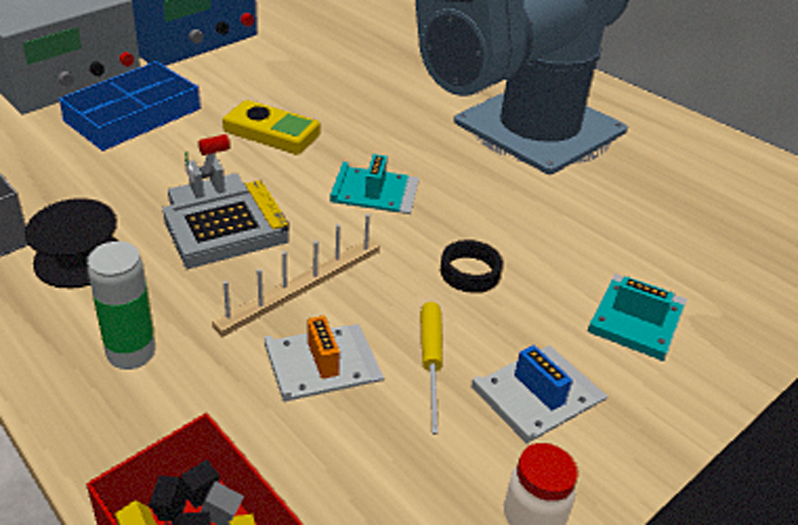

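```bash
cat > h.py <<'E'
import numpy as np, cv2, pickle
from scipy.spatial.transform import Rotation as R
def cam_pose(d,st=None):
    if "mount" in d:
        M=d["mount"]; Rt=R.from_quat(st["orientation"]).as_matrix()
        return Rt@M[:3,:3], Rt@M[:3,3]+st["eef_pos"]
    return R.from_quat(d["orientation"]).as_matrix(), np.array(d["position"])
def project(d,P,st=None):
    Rc,p=cam_pose(d,st); c=(np.atleast_2d(P)-p)@Rc; c=c*[1,-1,-1]; K=d["camera_matrix"]
    if "mount" in d:
        r=np.hypot(c[:,0],c[:,1]); th=np.arctan2(r,c[:,2]); u=c[:,:2]/np.maximum(r,1e-9)[:,None]*th[:,None]
    else: u=c[:,:2]/c[:,2:]
    return u*[K[0,0],K[1,1]]+[K[0,2],K[1,2]]
def ray(d,uv,st=None):
    Rc,p=cam_pose(d,st); K=d["camera_matrix"]; u=(np.atleast_2d(uv)-[K[0,2],K[1,2]])/[K[0,0],K[1,1]]
    if "mount" in d:
        th=np.hypot(u[:,0],u[:,1]); s=np.where(th>1e-9,np.sin(th)/np.maximum(th,1e-9),1)
        c=np.c_[u*s[:,None],np.cos(th)]
    else: c=np.c_[u,np.ones(len(u))]
    return p,(c*[1,-1,-1])@Rc.T
def onz(d,uv,z,st=None):
    p,r=ray(d,uv,st); t=(z-p[2])/r[:,2]; return p+r*t[:,None]
def snap(name,tag):
    from station import arm
    st=arm.state(); d=arm.get_image(name); pickle.dump((d,st),open(f"{tag}.pkl","wb"))
    cv2.imwrite(f"pics/{tag}.png",d["pixels"][:,:,::-1]); return d,st
def delta(st,pos,tcp_R):
    """shift (tool axes) and rotvec deg from state"""
    Rt=R.from_quat(st["orientation"])
    return Rt.inv().apply(np.array(pos)-st["eef_pos"]), (Rt.inv()*tcp_R).as_rotvec(degrees=True)
E
python3 - <<'E'
from h import *
d=pickle.load(open("a_top.pkl","rb"))
c=lambda x,y:[100+x/2,90+y/2]
for n,uv,z in [("stA",c(400,152),.028),("stB",c(466,172),.028),("stC",c(442,262),.035),("stD",c(375,242),.035),("red",c(440,198),.105),
 ("b1",c(101,246),.006),("b2",c(159,253),.006),("b3",c(150,328),.006),("b4",c(92,321),.006),("blk",c(121,287),.046),
 ("oblk",c(243,177),.046),("p0",c(318,143),.07),("p5",c(318,292),.07)]:
    print(n,onz(d,[uv],z)[0].round(3))
E
```

```text
stA [ 0.656 -0.066  0.028]
stB [ 0.623 -0.167  0.028]
stC [ 0.483 -0.125  0.035]
stD [ 0.515 -0.024  0.035]
red [ 0.569 -0.118  0.105]
b1 [0.519 0.4   0.006]
b2 [0.507 0.31  0.006]
b3 [0.391 0.323 0.006]
b4 [0.403 0.412 0.006]
blk [0.451 0.36  0.046]
oblk [0.617 0.176 0.046]
p0 [0.662 0.06  0.07 ]
p5 [0.437 0.063 0.07 ]
```

```bash
python3 - <<'E'
from h import *
from station import arm
st=arm.state()
# tool x dir along world angle 73.4deg, z down
def down(ang): return R.from_euler('z',ang,degrees=True)*R.from_quat([1,0,0,0])
print(delta(st,[0.56,-0.12,0.25],down(73.4)))
E
```

```text
(array([ 0.51718473, -0.30405764, -0.03132864]), array([-2.84495086e-03, -2.67483289e-03, -6.00639528e+01]))
```

Request:
send_rows(
  rows=[
    [[0.047, -0.028, -0.003, 0, 0, -6, 0.093], [0.094, -0.055, -0.006, 0, 0, -12, 0.093], [0.141, -0.083, -0.009, 0, 0, -18, 0.093], [0.188, -0.11, -0.012, 0, 0, -24, 0.093], [0.235, -0.138, -0.015, 0, 0, -30, 0.093], [0.282, -0.165, -0.018, 0, 0, -36, 0.093], [0.329, -0.193, -0.021, 0, 0, -42, 0.093], [0.376, -0.22, -0.024, 0, 0, -48, 0.093], [0.423, -0.248, -0.027, 0, 0, -54, 0.093], [0.47, -0.276, -0.03, 0, 0, -60, 0.093], [0.517, -0.304, -0.031, 0, 0, -60, 0.093], [0.517, -0.304, -0.031, 0, 0, -60, 0.093]],
  ],
)

```text
t: 2.55
eef_pos: [0.5617, -0.1172, 0.2493]
orientation: [0.801, 0.599, 0.0, -0.0]
force: [-0.5, -0.2, 0.1]
width: 0.0935
```

```bash
python3 - <<'E'
from h import *
d,st=snap("wrist","b_wrist")
d2,st2=snap("top","b_top")
print(st["t"],st["eef_pos"],st["joint_pos"])
E
```

```text
2.55 [ 0.56171479 -0.11719037  0.24929935] [-4.00600931e-01  2.83463124e-01  1.42630487e+00  9.38233455e-04
  1.43175361e+00 -1.14759611e-01]
```

View pics/b_wrist.png

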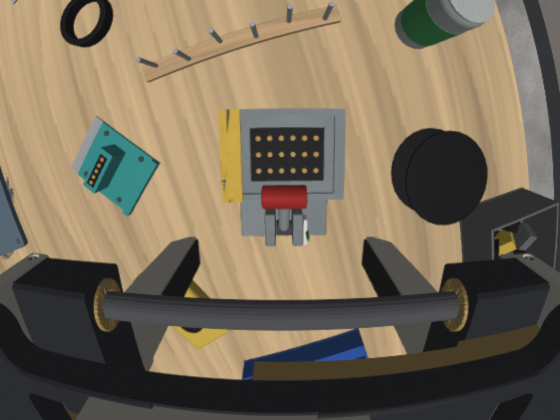

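```bash
python3 - <<'E'
import cv2
a=cv2.imread("pics/b_wrist.png"); cv2.imwrite("pics/b_w2.png",cv2.resize(a[95:255,205:365],None,fx=3.75,fy=3.75,interpolation=cv2.INTER_CUBIC))
E
```

```text
(no output)
```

View pics/b_w2.png

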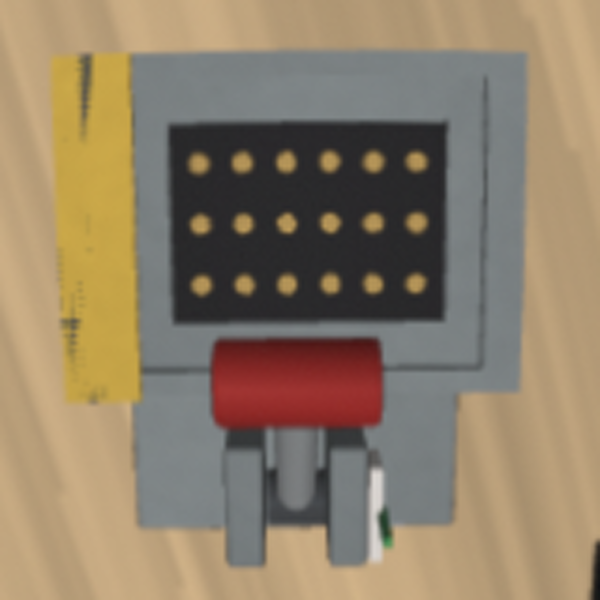

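```bash
cat > st.py <<'E'
from h import *
from scipy.optimize import least_squares
def T(q,P):
    c,s=np.cos(q[2]),np.sin(q[2]); P=np.array(P,float)/1000
    return np.c_[q[0]+c*P[:,0]-s*P[:,1],q[1]+s*P[:,0]+c*P[:,1],P[:,2]]
E
python3 - <<'E'
from st import *
d,st=pickle.load(open("b_wrist.pkl","rb"))
pts=[((75,56,28),(527,52)),((75,-56,28),(520,392)),((-75,56,35),(52,56)),((-75,-56,35),(66,403)),((-50,56,35),(131,55)),((-50,-56,35),(140,402)),
((-22,-63,64),(226,447)),((-22,-103,64),(228,564)),((22,-63,64),(365,447)),((22,-103,64),(366,564)),((62,-48,22),(481,367))]
P=[p for p,_ in pts]; uv=np.array([u for _,u in pts])/3.75+[205,95]
f=lambda q:(project(d,T(q,P),st)-uv).ravel()
r=least_squares(f,[.57,-.095,-.29]); print(r.x,np.degrees(r.x[2])); print((f(r.x).reshape(-1,2)).round(2))
q=r.x
np.save("q.npy",q)
g=onz(d,[np.array([297,383])/3.75+[205,95]],.102+0,st)[0]; print("red",g)
print("pred grip",T(q,[(0,3.6,102),(0,-83,152),(0,-158,118),(-50,0,31),(0,0,22)]))
E
```

```text
[ 0.57307705 -0.09241245 -0.27582742] -15.803747325908374
[[ 0.42 -0.31]
 [ 0.07 -0.03]
 [-0.4  -0.38]
 [-0.21 -0.29]
 [-0.27 -0.97]
 [ 0.24 -0.23]
 [-0.69  0.33]
 [-0.35  1.59]
 [ 1.08 -0.06]
 [ 0.37  1.2 ]
 [-0.31 -0.68]]
red [ 0.56406901 -0.12409636  0.102     ]
pred grip [[ 0.57405748 -0.08894852  0.102     ]
 [ 0.55047257 -0.17227506  0.152     ]
 [ 0.53004683 -0.24444007  0.118     ]
 [ 0.52496704 -0.07879529  0.031     ]
 [ 0.57307705 -0.09241245  0.022     ]]
```

```bash
python3 - <<'E'
from st import *
q=np.load("q.npy"); 
def ang(d,st,uv):
    L=lambda t:(0,-83+100*np.cos(t+np.pi/6),52+100*np.sin(t+np.pi/6))
    f=lambda t:(project(d,T(q,[L(t[0])]),st)[0]-uv)
    r=least_squares(f,[0.3]); return r.x[0],f(r.x),T(q,[L(r.x[0])])
d,st=pickle.load(open("b_wrist.pkl","rb"))
print(ang(d,st,np.array([297,383])/3.75+[205,95]))
from station import arm
for nm in ["b_top"]:
    d,st=pickle.load(open(nm+".pkl","rb"))
d=pickle.load(open("a_top.pkl","rb"));print(ang(d,None,[320,189]))
d=pickle.load(open("a_scene.pkl","rb"));print(ang(d,None,[251,179]))
E
```

```text
(np.float64(0.425466036440862), array([ 0.40591641, -0.00570556]), array([[ 0.56633502, -0.11623233,  0.13328712]]))
(np.float64(0.42397125617897957), array([ 0.0742575 , -0.58150138]), array([[ 0.56636809, -0.11611548,  0.13319996]]))
(np.float64(0.4162773939718185), array([ 0.65868262, -0.20737999]), array([[ 0.56653776, -0.11551602,  0.13274851]]))
```

```bash
cat >> st.py <<'E'
def down(ang): return R.from_euler('z',ang,degrees=True)*R.from_quat([1,0,0,0])
E
python3 - <<'E'
from st import *
from station import arm
st=arm.state(); print(st["t"],st["eef_pos"],R.from_quat(st["orientation"]).as_rotvec(degrees=True))
q=np.load("q.npy"); yaw=np.degrees(q[2])
L=lambda t,r=100:(0,-83+r*np.cos(t+np.pi/6),52+r*np.sin(t+np.pi/6))
D=down(90+yaw)
for t in [.42]+list(np.linspace(.42,1.9,10)):
    p=T(q,[L(t)])[0]-[0,0,.016]; a,b=delta(st,p,D); print(round(t,2),p.round(4),a.round(4),b.round(1))
E
```

```text
2.65 [ 0.55961822 -0.1198567   0.24929629] [-1.44277670e+02 -1.07593788e+02  9.03111410e-02]
0.42 [ 0.5665 -0.1158  0.117 ] [0.0059 0.0055 0.1323] [-0.1  0.  -0.8]
0.42 [ 0.5665 -0.1158  0.117 ] [0.0059 0.0055 0.1323] [-0.1  0.  -0.8]
0.58 [ 0.5626 -0.1293  0.1255] [-0.0081  0.0057  0.1238] [-0.1  0.  -0.8]
0.75 [ 0.5585 -0.144   0.1316] [-0.0234  0.0059  0.1177] [-0.1  0.  -0.8]
0.91 [ 0.5541 -0.1594  0.1351] [-0.0394  0.0061  0.1142] [-0.1  0.  -0.8]
1.08 [ 0.5496 -0.1752  0.136 ] [-0.0558  0.0063  0.1134] [-0.1  0.  -0.8]
1.24 [ 0.5452 -0.1909  0.1341] [-0.0722  0.0065  0.1152] [-0.1  0.  -0.8]
1.41 [ 0.5409 -0.2061  0.1296] [-0.088   0.0068  0.1197] [-0.1  0.  -0.8]
1.57 [ 0.5368 -0.2204  0.1226] [-0.1028  0.007   0.1268] [-0.1  0.  -0.8]
1.74 [ 0.5332 -0.2334  0.1132] [-0.1163  0.0072  0.1361] [-0.1  0.  -0.8]
1.9 [ 0.53   -0.2447  0.1018] [-0.1281  0.0073  0.1476] [-0.1  0.  -0.8]
```

Request:
send_rows(
  rows=[
    [[0.006, 0.0055, 0.05, 0, 0, -0.8, 0.07], [0.006, 0.0055, 0.1, 0, 0, -0.8, 0.07], [0.006, 0.0055, 0.132, 0, 0, -0.8, 0.07], [0.006, 0.0055, 0.132, 0, 0, -0.8, 0.06], [0.006, 0.0055, 0.132, 0, 0, -0.8, 0.03], [0.006, 0.0055, 0.132, 0, 0, -0.8, 0.03], [0.006, 0.0055, 0.132, 0, 0, -0.8, 0.03], [0.006, 0.0055, 0.132, 0, 0, -0.8, 0.03]],
  ],
  force=15,
)

```text
t: 3.65
eef_pos: [0.5653, -0.1155, 0.1191]
orientation: [0.798, 0.603, -0.001, -0.001]
force: [-6.7, 1.0, 5.1]
width: 0.0397
```

```bash
python3 - <<'E'
from st import *
d,st=snap("wrist","c_wrist"); print(st["t"],st["eef_pos"],st["width"],st["force"])
E
```

```text
3.65 [ 0.56534646 -0.11554722  0.11909781] 0.03966445469256704 [-6.67501148  0.95380471  5.09314615]
```

View pics/c_wrist.png

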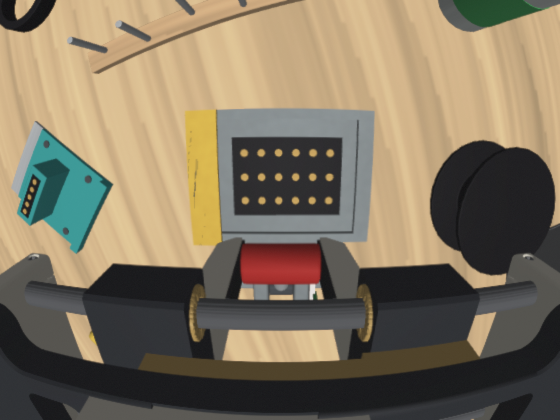

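Request:
send_rows(
  rows=[
    [[-0.014, 0, -0.0085, 0, 0, 0, 0.03], [-0.029, 0, -0.0146, 0, 0, 0, 0.03], [-0.045, 0, -0.018, 0, 0, 0, 0.03], [-0.062, 0, -0.019, 0, 0, 0, 0.03], [-0.078, 0, -0.017, 0, 0, 0, 0.03], [-0.094, 0, -0.0126, 0, 0, 0, 0.03], [-0.109, 0, -0.0055, 0, 0, 0, 0.03], [-0.122, 0, 0.004, 0, 0, 0, 0.03], [-0.134, 0, 0.0155, 0, 0, 0, 0.03], [-0.136, 0, 0.017, 0, 0, 0, 0.03], [-0.136, 0, 0.017, 0, 0, 0, 0.03]],
  ],
)

```text
t: 5.08
eef_pos: [0.5278, -0.2486, 0.102]
orientation: [0.798, 0.603, -0.002, 0.0]
force: [-8.0, -4.0, 2.6]
width: 0.04
```

```bash
python3 - <<'E'
from st import *
d,st=snap("wrist","d_wrist"); print(st["t"],st["eef_pos"],st["width"],st["force"])
q=np.load("q.npy"); g=st["eef_pos"]+[0,0,.016]; dd=g[:2]-q[:2]; c,s=np.cos(q[2]),np.sin(q[2])
y=-s*dd[0]+c*dd[1]; print(c*dd[0]+s*dd[1],y, np.arctan2(g[2]-.052,y+.083)-np.pi/6, np.hypot(g[2]-.052,y+.083))
E
```

```text
5.075 [ 0.52780707 -0.24857723  0.10196188] 0.04003602045497333 [-7.97761315 -4.04950156  2.60386002]
-0.0010283727730343514 -0.16259075623997235 1.9259588872216482 0.1033714555534894
```

View pics/d_wrist.png

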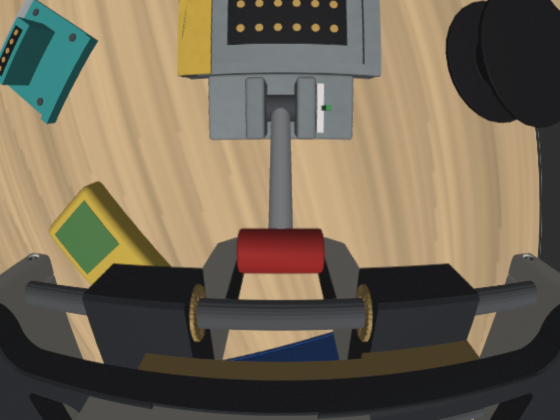

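Request:
send_rows(
  rows=[
    [[0, 0, 0, 0, 0, 0, 0.08], [0, 0, 0, 0, 0, 0, 0.08], [0, 0, -0.05, 0, 0, 0, 0.085], [0, 0, -0.1, 0, 0, 0, 0.085], [0.04, -0.017, -0.14, 0, 0, 0, 0.085], [0.095, -0.041, -0.14, 0, 0, 0, 0.085], [0.15, -0.065, -0.14, 0, 0, -2, 0.085], [0.205, -0.089, -0.14, 0, 0, -4, 0.085], [0.26, -0.113, -0.14, 0, 0, -6, 0.085], [0.315, -0.137, -0.14, 0, 0, -8, 0.085], [0.37, -0.161, -0.14, 0, 0, -10, 0.085], [0.425, -0.185, -0.14, 0, 0, -10, 0.085]],
  ],
)

```text
t: 6.62
eef_pos: [0.4677, 0.2148, 0.2414]
orientation: [0.742, 0.67, 0.001, 0.001]
force: [0.1, 0.7, -0.0]
width: 0.085
```

Request:
send_rows(
  rows=[
    [[0.05, -0.035, 0, 0, 0, 0, 0.085], [0.099, -0.067, 0, 0, 0, 0, 0.085], [0.099, -0.067, 0, 0, 0, 0, 0.085], [0.099, -0.067, 0, 0, 0, 0, 0.085]],
  ],
)

```text
t: 7.12
eef_pos: [0.4115, 0.318, 0.241]
orientation: [0.742, 0.671, 0.0, 0.0]
force: [0.1, -0.9, 0.3]
width: 0.0849
```

```bash
python3 - <<'E'
from st import *
d,st=snap("wrist","e_wrist"); print(st["t"],st["eef_pos"],st["width"],st["force"],st["joint_pos"])
from station import arm
d2,_=snap("top","e_top")
print([(round(r["p"],2),r["bbox"]) for r in arm.silhouettes("blue_plate",d)])
E
```

```text
7.125 [0.41151971 0.31803879 0.24097502] 0.08490177789351766 [ 0.0808556  -0.91709808  0.25794025] [ 4.43709325e-01  1.89599034e-01  1.56908439e+00 -6.12426202e-04
  1.38202046e+00  5.44707466e-01]
[(0.79, [216.8, 351.4, 264.0, 378.2]), (0.75, [112.7, 101.1, 220.8, 202.0])]
```

View pics/e_wrist.png

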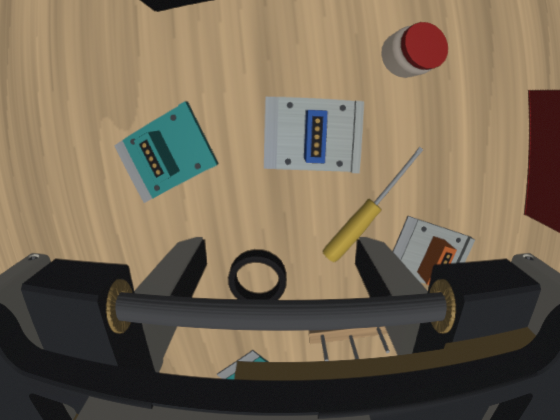

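View pics/e_top.png

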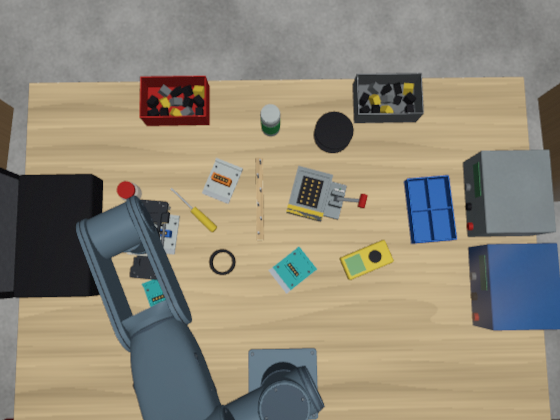

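```bash
python3 - <<'E'
import cv2
a=cv2.imread("pics/e_wrist.png"); cv2.imwrite("pics/e_w2.png",cv2.resize(a[85:185,250:380],None,fx=6,fy=6,interpolation=cv2.INTER_CUBIC))
E
```

```text
(no output)
```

View pics/e_w2.png

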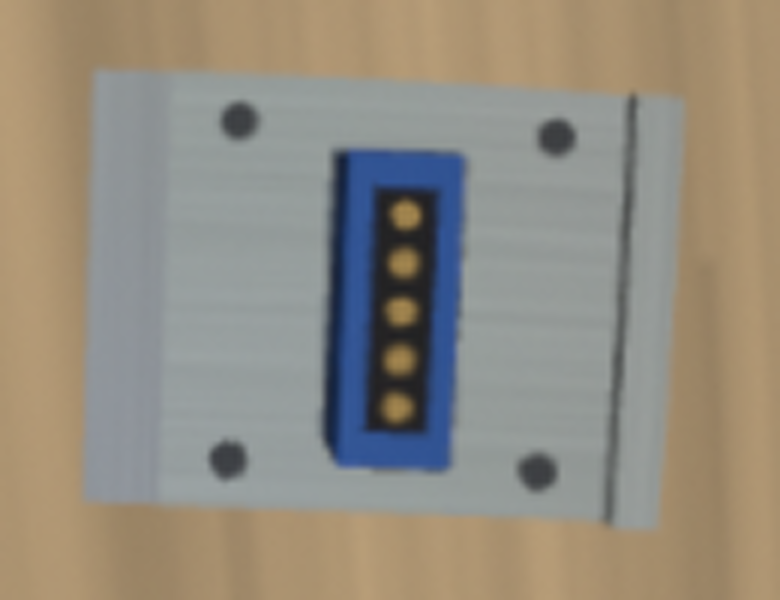

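```bash
python3 - <<'E'
from st import *
d,st=pickle.load(open("e_wrist.pkl","rb"))
pts=[((-60,45,4),(94,69)),((-60,-45,4),(84,500)),((60,45,14),(685,97)),((60,-45,14),(658,529)),
((-11,30,46),(346,151)),((11,30,46),(464,155)),((11,-30,46),(450,470)),((-11,-30,46),(336,465)),((-44,45,4),(158,72)),((-44,-45,4),(155,503))]
P=[p for p,_ in pts]; uv=np.array([u for _,u in pts])/6+[250,85]
f=lambda q:(project(d,T(q,P),st)-uv).ravel()
r=least_squares(f,[.455,.36,-.1]); print(r.x,np.degrees(r.x[2])); print((f(r.x).reshape(-1,2)).round(2))
np.save("b.npy",r.x); b=r.x
from station import arm
st=arm.state(); print(st["eef_pos"])
# grasp point at block z 27 -> choose TCP z = 0.010
D=down(90+np.degrees(b[2]))
for z in [.1,.012]: print(delta(st,[b[0],b[1],z],D))
E
```

```text
[ 0.4571269   0.36416432 -0.12644106] -7.244539321756572
[[-0.77  0.1 ]
 [-0.51  0.43]
 [-0.42 -0.26]
 [-0.2   0.01]
 [-0.05 -0.75]
 [ 0.14 -0.48]
 [ 0.06  0.38]
 [-0.37  0.55]
 [ 1.71 -0.14]
 [ 0.42  0.22]]
[0.41221366 0.3168361  0.2407884 ]
(array([0.05176011, 0.03967685, 0.14080188]), array([0.02673808, 0.00524181, 1.2692874 ]))
(array([0.05176862, 0.03963587, 0.22880187]), array([0.02673808, 0.00524181, 1.2692874 ]))
```

Request:
send_rows(
  rows=[
    [[0.026, 0.02, 0.05, 0, 0, 0.6, 0.05], [0.052, 0.0397, 0.1, 0, 0, 1.3, 0.05], [0.052, 0.0397, 0.15, 0, 0, 1.3, 0.05], [0.052, 0.0397, 0.2, 0, 0, 1.3, 0.05], [0.052, 0.0397, 0.229, 0, 0, 1.3, 0.05], [0.052, 0.0397, 0.229, 0, 0, 1.3, 0.05], [0.052, 0.0397, 0.229, 0, 0, 1.3, 0.05]],
  ],
  force=40,
)

```text
t: 8.15
eef_pos: [0.4572, 0.365, 0.0123]
orientation: [0.75, 0.661, 0.0, 0.0]
force: [0.3, -0.6, 0.6]
width: 0.0499
```

```bash
python3 - <<'E'
from st import *
d,st=snap("wrist","f_wrist"); print(st["t"],st["eef_pos"],st["width"],st["force"])
b=np.load("b.npy"); print(delta(st,[b[0],b[1],.011],down(90+np.degrees(b[2]))))
E
```

```text
8.15 [0.45721001 0.36501037 0.01231608] 0.04993966757270181 [ 0.31922706 -0.55980986  0.56957802]
(array([-8.50233755e-04,  2.36253095e-05,  1.31579801e-03]), array([ 0.03324612, -0.01993777, -0.00961202]))
```

View pics/f_wrist.png

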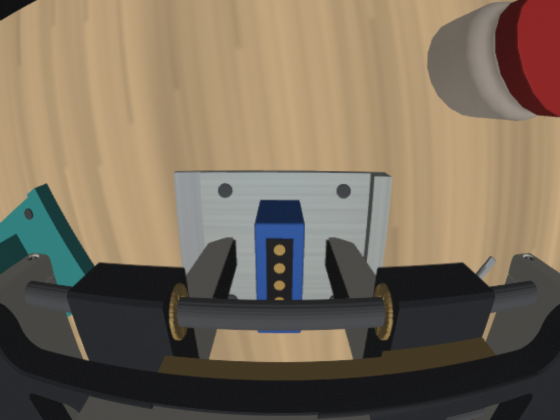

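Request:
send_rows(
  rows=[
    [[0, 0, 0, 0, 0, 0, 0.01], [0, 0, 0, 0, 0, 0, 0.01], [0, 0, 0, 0, 0, 0, 0.01], [0, 0, 0, 0, 0, 0, 0.01], [0, 0, 0, 0, 0, 0, 0.01], [0, 0, -0.02, 0, 0, 0, 0.01], [0, 0, -0.06, 0, 0, 0, 0.01], [0, 0, -0.11, 0, 0, 0, 0.01], [0, 0, -0.16, 0, 0, 0, 0.01], [0, 0, -0.16, 0, 0, 0, 0.01], [0, 0, -0.16, 0, 0, 0, 0.01]],
  ],
  force=45,
)

```text
t: 9.57
eef_pos: [0.4552, 0.3652, 0.1704]
orientation: [0.75, 0.662, -0.001, -0.0]
force: [-0.3, -1.0, -3.5]
width: 0.0216
```

```bash
python3 - <<'E'
from st import *
d,st=snap("wrist","g_wrist"); print(st["t"],st["eef_pos"],st["width"],st["force"])
E
```

```text
9.575 [0.45522722 0.36519038 0.17037358] 0.021586133730025124 [-0.29855713 -1.00209356 -3.46349884]
```

View pics/g_wrist.png

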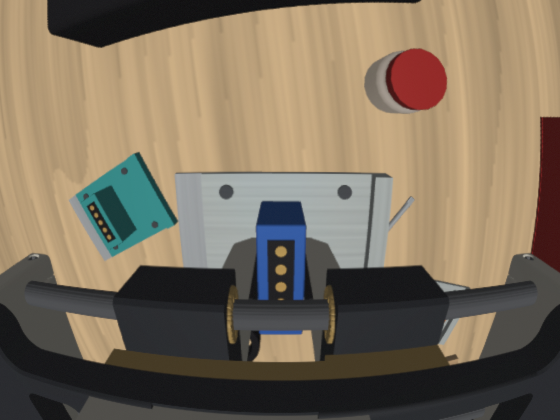

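```bash
python3 - <<'E'
import cv2
a=cv2.imread("pics/g_wrist.png"); cv2.imwrite("pics/g_w2.png",cv2.resize(a[160:280,165:405],None,fx=3.3,fy=3.3,interpolation=cv2.INTER_CUBIC))
E
```

```text
(no output)
```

View pics/g_w2.png

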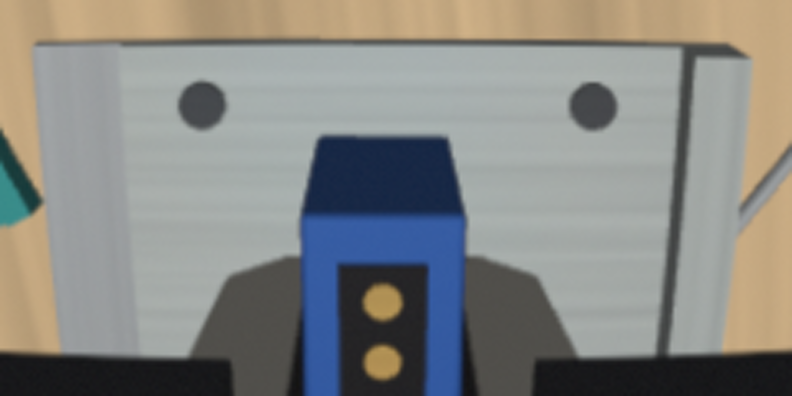

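```bash
python3 - <<'E'
from st import *
d,st=pickle.load(open("g_wrist.pkl","rb"))
pts=[((-60,45,4),(36,44)),((60,45,14),(749,58)),((50,45,14),(696,57)),((-11,30,6),(318,137)),((11,30,6),(447,137)),((-11,30,46),(301,214)),((11,30,46),(464,214)),((-44,45,6),(119,45))]
P=np.array([p for p,_ in pts])/1000.; uv=np.array([u for _,u in pts])/3.3+[165,160]
B=R.from_matrix(np.array([[0,1,0],[1,0,0],[0,0,-1.]]))
st0=dict(eef_pos=np.zeros(3),orientation=[0,0,0,1])
def f(v):
    X=(R.from_rotvec(v[3:])*B).apply(P)+v[:3]; return (project(d,X,st0)-uv).ravel()
r=least_squares(f,[0,0,.01,0,0,0]); print(r.x[:3]*1000,np.degrees(r.x[3:]));print(f(r.x).reshape(-1,2).round(2))
f4=lambda w:f([w[0],w[1],w[2],0,0,w[3]])
r=least_squares(f4,[0,0,.01,0]); print(r.x[:3]*1000,np.degrees(r.x[3:]));print(f4(r.x).reshape(-1,2).round(2))
E
```

```text
[-1.61113013  0.68779076 13.95560774] [-0.24704239 -0.11763017  0.137082  ]
[[-0.5   0.57]
 [ 0.61  0.53]
 [-0.8   0.47]
 [-0.21 -0.97]
 [ 0.49 -0.83]
 [-0.59 -0.22]
 [ 0.56 -0.04]
 [ 0.42  0.55]]
[-1.58793311  0.58865444 14.10329186] [0.19692087]
[[-0.68  0.51]
 [ 0.43  0.54]
 [-0.93  0.48]
 [-0.28 -1.03]
 [ 0.4  -0.9 ]
 [-0.28 -0.12]
 [ 0.83  0.04]
 [ 0.32  0.5 ]]
```

```bash
cat > ins.py <<'E'
from st import *
B=R.from_matrix(np.array([[0,1,0],[1,0,0],[0,0,-1.]]))
OFF=np.array([-.0012,.0004,.0122])
q=np.load("q.npy")
def tgt(X,Z,th,y=0.):
    Rp=R.from_euler('z',q[2])*R.from_euler('y',-th,degrees=True)
    W=T(q,[(X,y,22+Z)])[0]; O=W+Rp.apply([.06,0,0]); Rt=Rp*B.inv()
    return O-Rt.apply(OFF),Rt
def plate(st):
    """tongue end X,y,Z (mm station), tilt, yaw err, roll from state"""
    Rt=R.from_quat(st["orientation"]); Rp=Rt*B; O=st["eef_pos"]+Rt.apply(OFF)
    S=R.from_euler('z',q[2]); t=S.inv().apply(O-Rp.apply([.06,0,0])-[q[0],q[1],.022])*1000
    e=(S.inv()*Rp).as_euler('ZYX',degrees=True); return t.round(2),"yaw,-tilt,roll",e.round(2)
def show(st,X,Z,th,y=0.):
    p,Rt=tgt(X,Z,th,y); a,b=delta(st,p,Rt); print((X,Z,th),a.round(4),b.round(2))
E
python3 - <<'E'
from ins import *
from station import arm
st=arm.state(); print(st["eef_pos"],plate(st))
for w in [(-40,90,0),(-40,40,10)]: show(st,*w)
E
```

```text
[0.4548109  0.36495526 0.16957868] (array([-297.13,  397.7 ,  135.57]), 'yaw,-tilt,roll', array([ 8.64,  0.18, -0.13]))
(-40, 90, 0) [-0.4407  0.1941  0.0457] [-0.17  0.14  8.64]
(-40, 40, 10) [-0.4402  0.1912  0.0856] [-10.15  -0.61   8.63]
```

Request:
send_rows(
  rows=[
    [[-0.049, 0.021, 0, 0, 0, 1, 0.01], [-0.098, 0.042, 0, 0, 0, 2, 0.01], [-0.147, 0.064, 0, 0, 0, 3, 0.01], [-0.196, 0.085, 0, 0, 0, 4, 0.01], [-0.245, 0.106, 0, 0, 0, 5, 0.01], [-0.294, 0.127, 0, 0, 0, 6, 0.01], [-0.343, 0.149, 0, 0, 0, 7, 0.01], [-0.392, 0.17, 0, 0, 0, 8, 0.01], [-0.4402, 0.1912, 0, -3, 0, 8.6, 0.01], [-0.4402, 0.1912, 0.04, -7, -0.4, 8.6, 0.01], [-0.4402, 0.1912, 0.0856, -10.1, -0.6, 8.6, 0.01], [-0.4402, 0.1912, 0.0856, -10.1, -0.6, 8.6, 0.01]],
  ],
)

```text
t: 11.12
eef_pos: [0.5847, -0.0929, 0.0798]
orientation: [0.795, 0.601, 0.05, 0.063]
force: [-0.2, 0.8, -3.0]
width: 0.0221
```

```bash
python3 - <<'E'
from ins import *
d,st=snap("wrist","i_wrist"); d2,_=snap("scene","i_scene")
from station import arm
st=arm.state(); print(st["t"],st["force"],plate(st))
for w in [(-42,15,10),(-42,3.5,10),(-42,3.5,10),(-60.5,1.,10)]: show(st,*w)
a=d2["pixels"][:,:,::-1]; cv2.imwrite("pics/i_s2.png",cv2.resize(a[120:280,170:370],None,fx=3.5,fy=3.5,interpolation=cv2.INTER_CUBIC))
E
```

```text
11.225 [ 0.1944795  -0.09473138 -0.88654729] (array([-38.85,   1.34,  41.4 ]), 'yaw,-tilt,roll', array([ 0.01, -9.97,  0.17]))
(-42, 15, 10) [-0.0014 -0.0077  0.0254] [-0.03 -0.17  0.01]
(-42, 3.5, 10) [-0.0014 -0.0097  0.0367] [-0.03 -0.17  0.01]
(-42, 3.5, 10) [-0.0014 -0.0097  0.0367] [-0.03 -0.17  0.01]
(-60.5, 1.0, 10) [-0.0014 -0.0283  0.036 ] [-0.03 -0.17  0.01]
```

View pics/i_s2.png

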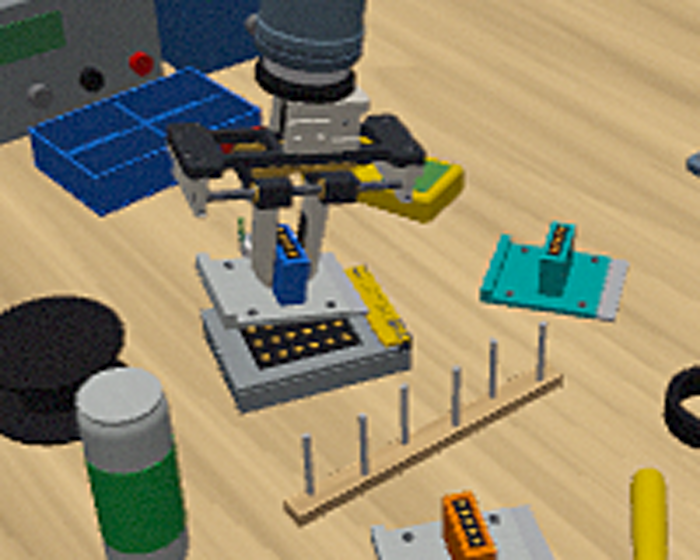

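View pics/i_wrist.png

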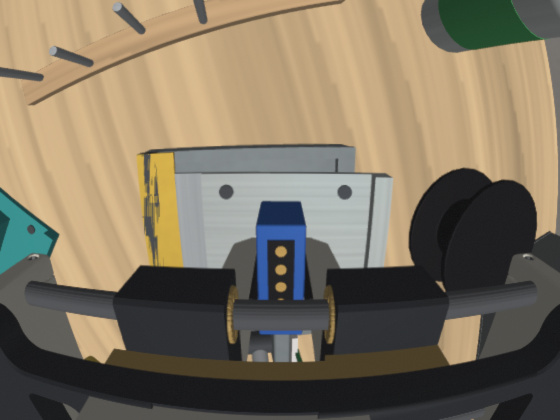

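Request:
send_rows(
  rows=[
    [[-0.0014, -0.0077, 0.012, 0, -0.2, 0, 0.01], [-0.0014, -0.0077, 0.0254, 0, -0.2, 0, 0.01], [-0.0014, -0.0097, 0.0367, 0, -0.2, 0, 0.01], [-0.0014, -0.0097, 0.0367, 0, -0.2, 0, 0.01], [-0.0014, -0.0097, 0.0367, 0, -0.2, 0, 0.01]],
  ],
)

```text
t: 11.85
eef_pos: [0.5878, -0.0954, 0.0483]
orientation: [0.794, 0.601, 0.053, 0.071]
force: [0.2, -0.2, -2.1]
width: 0.0219
```

```bash
python3 - <<'E'
from ins import *
d,st=snap("wrist","j_wrist")
from station import arm
st=arm.state(); print(st["t"],st["force"],plate(st))
for w in [(-46,3.,10),(-50,2.5,10),(-55,1.8,10),(-60.5,1.,10)]: show(st,*w)
a=d["pixels"][:,:,::-1]; cv2.imwrite("pics/j_w2.png",cv2.resize(a[130:290,120:400],None,fx=2.8,fy=2.8,interpolation=cv2.INTER_CUBIC))
E
```

```text
11.9 [-0.54701603 -0.08215614 -2.23052423] (array([-41.34,  -0.1 ,   4.05]), 'yaw,-tilt,roll', array([ 1.000e-02, -1.015e+01, -4.000e-02]))
(-46, 3.0, 10) [ 0.0001 -0.0047  0.0004] [0.15 0.04 0.01]
(-50, 2.5, 10) [ 0.0001 -0.0088  0.0002] [0.15 0.04 0.01]
(-55, 1.8, 10) [ 0.0001 -0.0138 -0.    ] [0.15 0.04 0.01]
(-60.5, 1.0, 10) [ 0.0001 -0.0194 -0.0002] [0.15 0.04 0.01]
```

View pics/j_w2.png

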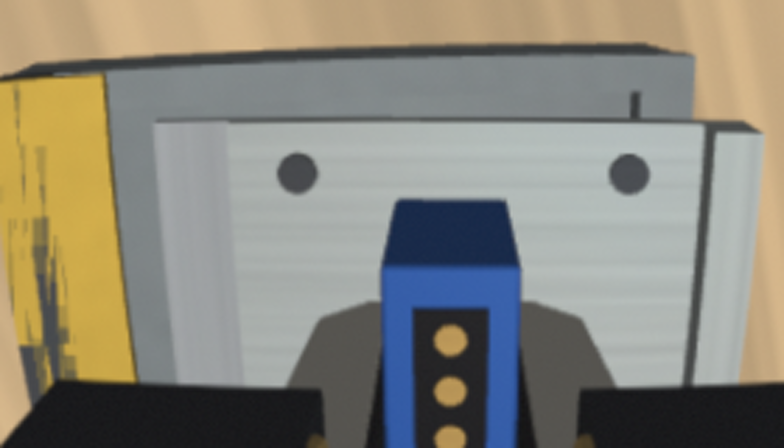

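```bash
python3 - <<'E'
from ins import *
d,st=pickle.load(open("j_wrist.pkl","rb"))
z=lambda uv:((uv-[120,130])*2.8).round(0).tolist()
for p in [(62,48,28),(62,48,22),(75,56,28),(-50,56,35),(-75,56,35),(-50,-48,35)]: print(p,z(project(d,T(q,[p]),st)))
Rt=R.from_quat(st["orientation"]); Rp=Rt*B; O=st["eef_pos"]+Rt.apply(OFF)
for p in [(-60,45,4),(60,45,14),(50,45,14)]: print(p,z(project(d,Rp.apply(np.array([p])/1000)+O,st)))
E
```

```text
(62, 48, 28) [[645.0, 92.0]]
(62, 48, 22) [[635.0, 88.0]]
(75, 56, 28) [[700.0, 56.0]]
(-50, 56, 35) [[105.0, 75.0]]
(-75, 56, 35) [[-15.0, 83.0]]
(-50, -48, 35) [[162.0, 529.0]]
(-60, 45, 4) [[151.0, 124.0]]
(60, 45, 14) [[766.0, 134.0]]
(50, 45, 14) [[716.0, 133.0]]
```

Request:
send_rows(
  rows=[
    [[0, -0.0047, 0.0004, 0.1, 0, 0, 0.01], [0, -0.0088, 0.0002, 0.1, 0, 0, 0.01], [0, -0.0138, 0, 0.1, 0, 0, 0.01], [0, -0.0165, -0.0001, 0.1, 0, 0, 0.01], [0, -0.019, -0.0002, 0.1, 0, 0, 0.01], [0, -0.019, -0.0002, 0.1, 0, 0, 0.01]],
  ],
)

```text
t: 12.65
eef_pos: [0.5694, -0.0902, 0.0451]
orientation: [0.795, 0.601, 0.052, 0.07]
force: [0.0, 1.1, -1.7]
width: 0.0215
```

```bash
python3 - <<'E'
from ins import *
d,st=snap("wrist","k_wrist")
from station import arm
st=arm.state(); print(st["t"],st["force"],st["moment"],plate(st))
for w in [(-60.3,.8,8),(-60.3,.6,6),(-60.3,.4,4),(-60.3,.2,2),(-60.3,.0,0),(-60.3,-.5,0)]: show(st,*w)
a=d["pixels"][:,:,::-1]; cv2.imwrite("pics/k_w2.png",cv2.resize(a[130:290,120:400],None,fx=2.8,fy=2.8,interpolation=cv2.INTER_CUBIC))
E
```

```text
12.7 [-0.90654067 -0.71258493 -1.57840855] [ 0.02251964  0.05787745 -0.02733553] (array([-60.5 ,  -0.09,   0.77]), 'yaw,-tilt,roll', array([ 1.000e-02, -1.002e+01, -4.000e-02]))
(-60.3, 0.8, 8) [0.0001 0.0006 0.0021] [2.02 0.04 0.01]
(-60.3, 0.6, 6) [0.0001 0.0009 0.0044] [4.02 0.04 0.01]
(-60.3, 0.4, 4) [0.0001 0.0011 0.0067] [6.02 0.04 0.  ]
(-60.3, 0.2, 2) [0.0001 0.0012 0.009 ] [8.02 0.04 0.  ]
(-60.3, 0.0, 0) [0.0001 0.0013 0.0113] [10.02  0.04  0.  ]
(-60.3, -0.5, 0) [0.0001 0.0012 0.0118] [10.02  0.04  0.  ]
```

View pics/k_w2.png

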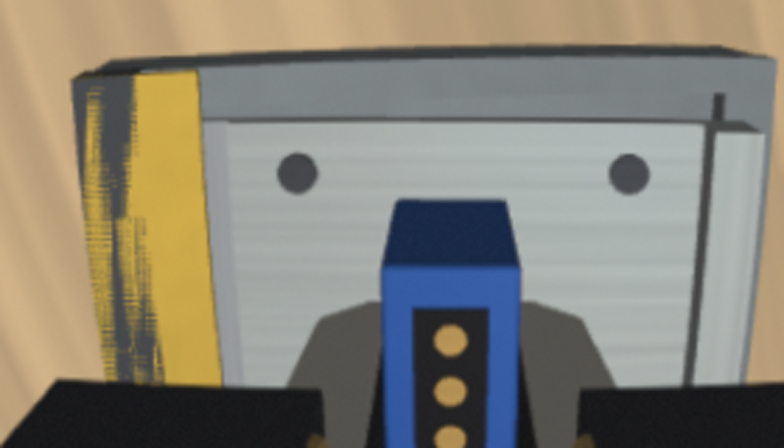

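Request:
send_rows(
  rows=[
    [[0, 0.0006, 0.0021, 2, 0, 0, 0.01], [0, 0.0009, 0.0044, 4, 0, 0, 0.01], [0, 0.0011, 0.0067, 6, 0, 0, 0.01], [0, 0.0012, 0.009, 8, 0, 0, 0.01], [0, 0.0012, 0.009, 8, 0, 0, 0.01]],
  ],
)

```text
t: 13.32
eef_pos: [0.573, -0.0913, 0.0362]
orientation: [0.797, 0.603, 0.01, 0.014]
force: [1.0, -0.2, -2.6]
width: 0.0219
```

```bash
python3 - <<'E'
from ins import *
from station import arm
st=arm.state(); print(st["t"],st["force"],st["moment"],plate(st))
for w in [(-60.2,.2,1),(-60.,.0,0),(-60.,-.5,0),(-60,-1,0)]: show(st,*w)
E
```

```text
13.325 [ 1.03522488 -0.19431275 -2.55067785] [-0.03306776 -0.07297808  0.00952929] (array([-59.5 ,  -0.19,  -0.1 ]), 'yaw,-tilt,roll', array([ 0.  , -2.05, -0.04]))
(-60.2, 0.2, 1) [ 0.0002 -0.0005  0.0008] [1.05 0.04 0.  ]
(-60.0, 0.0, 0) [ 0.0002 -0.0001  0.002 ] [ 2.05  0.04 -0.  ]
(-60.0, -0.5, 0) [ 0.0002 -0.0001  0.0025] [ 2.05  0.04 -0.  ]
(-60, -1, 0) [ 0.0002 -0.0001  0.003 ] [ 2.05  0.04 -0.  ]
```

Request:
send_rows(
  rows=[
    [[0, -0.0004, 0.0008, 1, 0, 0, 0.01], [0, -0.0001, 0.002, 2, 0, 0, 0.01], [0, -0.0001, 0.0025, 2.05, 0, 0, 0.01], [0, -0.0001, 0.0028, 2.05, 0, 0, 0.01], [0, -0.0001, 0.0028, 2.05, 0, 0, 0.01]],
  ],
)

```text
t: 13.95
eef_pos: [0.5726, -0.0912, 0.034]
orientation: [0.798, 0.603, -0.0, 0.0]
force: [-0.1, -1.0, 1.2]
width: 0.0219
```

```bash
python3 - <<'E'
from ins import *
from station import arm
d,st=snap("wrist","l_wrist")
st=arm.state(); print(st["t"],st["force"],st["moment"],plate(st))
a=d["pixels"][:,:,::-1]; cv2.imwrite("pics/l_w2.png",cv2.resize(a[130:290,120:400],None,fx=2.8,fy=2.8,interpolation=cv2.INTER_CUBIC))
E
```

```text
14.0 [ 0.3689339  -0.7705101   0.87336448] [-0.05695637 -0.15379316 -0.01884492] (array([-60.43,  -0.18,  -0.22]), 'yaw,-tilt,roll', array([-0.  , -0.02, -0.04]))
```

View pics/l_w2.png

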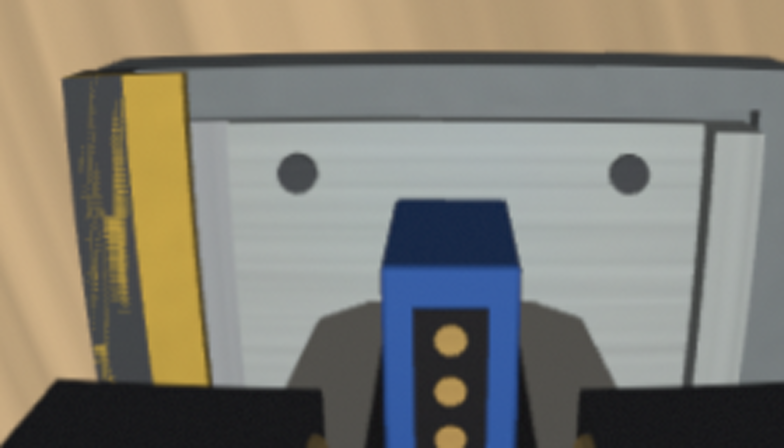

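Request:
send_rows(
  rows=[
    [[0, 0, 0.0007, 0, 0, 0, 0.01], [0, 0, 0.0013, 0, 0, 0, 0.01], [0, 0, 0.0013, 0, 0, 0, 0.01]],
  ],
)

```text
t: 14.38
eef_pos: [0.5726, -0.0912, 0.034]
orientation: [0.798, 0.603, -0.0, 0.001]
force: [-2.1, -0.5, 11.0]
width: 0.0217
```

```bash
python3 - <<'E'
from ins import *
from station import arm
st=arm.state(); print(st["t"],st["force"],st["moment"],plate(st))
E
```

```text
14.375 [-2.14110053 -0.51953684 10.98728479] [ 0.12129767  0.4530351  -0.02458551] (array([-60.4 ,  -0.21,  -0.26]), 'yaw,-tilt,roll', array([ 0.01, -0.04, -0.05]))
```

Request:
send_rows(
  rows=[
    [[0, 0, -0.0013, 0, 0, 0, 0.01], [0, 0, -0.0013, 0, 0, 0, 0.042], [0, 0, -0.0013, 0, 0, 0, 0.042], [0, 0, -0.0013, 0, 0, 0, 0.042], [0, 0, -0.01, 0, 0, 0, 0.042], [0, 0, -0.05, 0, 0, 0, 0.042], [0, 0, -0.1, 0, 0, 0, 0.042], [0, 0, -0.15, 0, 0, 0, 0.06], [-0.03, 0, -0.2, 0, 0, 0, 0.07], [-0.03, 0, -0.2, 0, 0, 0, 0.07], [-0.03, 0, -0.2, 0, 0, 0, 0.07]],
  ],
)

```text
t: 15.75
eef_pos: [0.5638, -0.1196, 0.2322]
orientation: [0.798, 0.603, -0.0, -0.0]
force: [-0.4, 0.9, -0.4]
width: 0.0693
```

```bash
python3 - <<'E'
from ins import *
d,st=snap("wrist","m_wrist"); d2,_=snap("scene","m_scene")
print(st["t"],st["eef_pos"])
a=d["pixels"][:,:,::-1]; cv2.imwrite("pics/m_w2.png",cv2.resize(a[80:290,180:390],None,fx=2.8,fy=2.8,interpolation=cv2.INTER_CUBIC))
a=d2["pixels"][:,:,::-1]; cv2.imwrite("pics/m_s2.png",cv2.resize(a[120:280,170:370],None,fx=3.5,fy=3.5,interpolation=cv2.INTER_CUBIC))
E
```

```text
15.75 [ 0.56382229 -0.11960065  0.23218199]
```

View pics/m_w2.png

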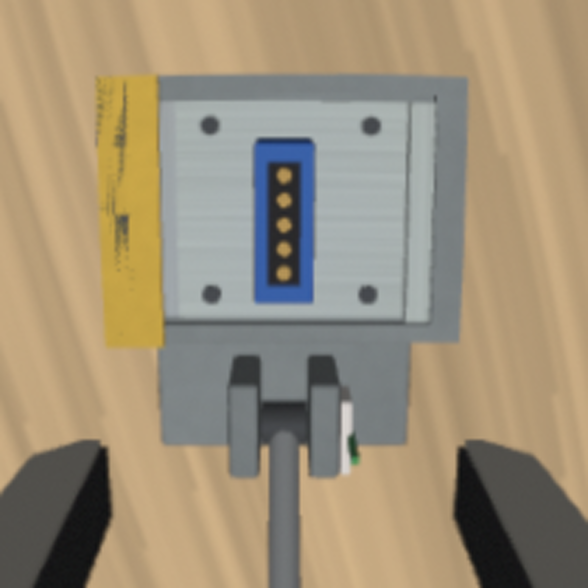

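View pics/m_s2.png

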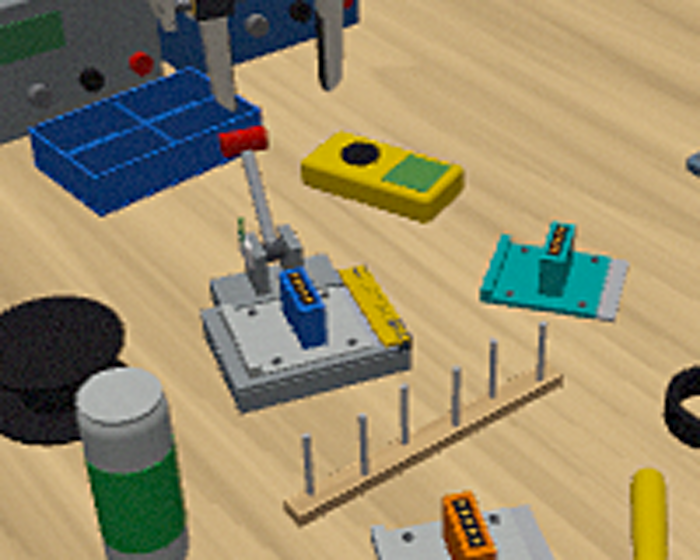

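```bash
python3 - <<'E'
from ins import *
from station import arm
st=arm.state(); print(st["eef_pos"])
L=lambda t,r=100:(0,-83+r*np.cos(t+np.pi/6),52+r*np.sin(t+np.pi/6))
D=down(90+np.degrees(q[2]))
for t in [1.9]: 
    for h in (.1,0): print(t,[x.round(4) for x in delta(st,T(q,[L(t)])[0]+[0,0,h-.016],D)])
E
```

```text
[ 0.56333826 -0.11901429  0.230717  ]
1.9 [array([-0.1301,  0.0022,  0.0289]), array([-0.2221,  0.0019,  0.0144])]
1.9 [array([-0.1301,  0.0026,  0.1289]), array([-0.2221,  0.0019,  0.0144])]
```

Request:
send_rows(
  rows=[
    [[-0.05, 0.001, 0, 0, 0, 0, 0.07], [-0.1, 0.002, 0, 0, 0, 0, 0.07], [-0.13, 0.0024, 0.02, 0.2, 0, 0, 0.07], [-0.13, 0.0024, 0.07, 0.2, 0, 0, 0.07], [-0.13, 0.0024, 0.11, 0.2, 0, 0, 0.07], [-0.13, 0.0024, 0.129, 0.2, 0, 0, 0.07], [-0.13, 0.0024, 0.129, 0.2, 0, 0, 0.06], [-0.13, 0.0024, 0.129, 0.2, 0, 0, 0.03], [-0.13, 0.0024, 0.129, 0.2, 0, 0, 0.03], [-0.13, 0.0024, 0.129, 0.2, 0, 0, 0.03], [-0.13, 0.0024, 0.129, 0.2, 0, 0, 0.03]],
  ],
  force=15,
)

```text
t: 17.23
eef_pos: [0.5287, -0.2451, 0.1041]
orientation: [0.797, 0.603, -0.003, -0.003]
force: [-8.5, 0.3, 3.8]
width: 0.0397
```

```bash
cat > lev.py <<'E'
from ins import *
from station import arm
L=lambda t,r=100:(0,-83+r*np.cos(t+np.pi/6),52+r*np.sin(t+np.pi/6))
D=down(90+np.degrees(q[2]))
def est(st):
    g=st["eef_pos"]+[0,0,.016]; dd=g[:2]-q[:2]; c,s=np.cos(q[2]),np.sin(q[2]); y=-s*dd[0]+c*dd[1]
    return c*dd[0]+s*dd[1],y,np.arctan2(g[2]-.052,y+.083)-np.pi/6,np.hypot(g[2]-.052,y+.083)
E
python3 - <<'E'
from lev import *
d,st=snap("wrist","n_wrist"); print(st["t"],st["eef_pos"],st["width"],st["force"],est(st))
st=arm.state()
p0=T(q,[L(1.9)])[0]
for t in np.linspace(1.9,1.047,7)[1:]:
    print(t.round(2),delta(st,st["eef_pos"]+T(q,[L(t)])[0]-p0,D)[0].round(4), delta(st,T(q,[L(t)])[0]-[0,0,.016],D)[0].round(4))
E
```

```text
17.225 [ 0.52866612 -0.24512572  0.10409048] 0.039681625293725986 [-8.54819052  0.27628203  3.81182446] (np.float64(-0.001141785801525859), np.float64(-0.15903575933943562), np.float64(1.8876671901060158), np.float64(0.1020673809747169))
1.76 [ 0.0101 -0.0001 -0.01  ] [ 0.0108  0.0011 -0.0078]
1.62 [ 0.0215 -0.0001 -0.0185] [ 0.0222  0.001  -0.0162]
1.47 [ 0.0339 -0.0002 -0.0253] [ 0.0347  0.001  -0.023 ]
1.33 [ 0.0472 -0.0002 -0.0303] [ 0.048   0.0009 -0.028 ]
1.19 [ 0.0611 -0.0003 -0.0333] [ 0.0619  0.0009 -0.031 ]
1.05 [ 0.0753 -0.0003 -0.0343] [ 0.0761  0.0009 -0.032 ]
```

View pics/n_wrist.png

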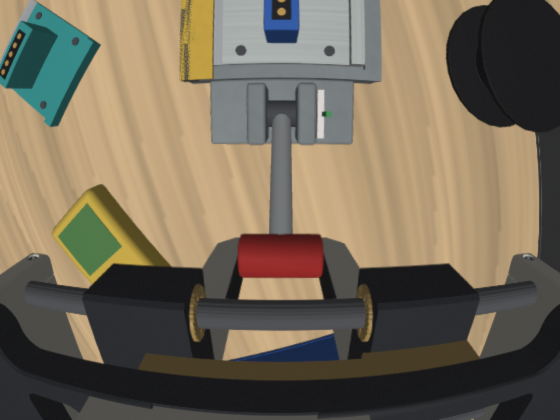

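Request:
send_rows(
  rows=[
    [[0.0105, 0, -0.009, 0, 0, 0, 0.03], [0.022, 0, -0.0175, 0, 0, 0, 0.03], [0.0345, 0, -0.0243, 0, 0, 0, 0.03], [0.0478, 0, -0.0293, 0, 0, 0, 0.03], [0.0617, 0, -0.0323, 0, 0, 0, 0.03], [0.0759, 0, -0.0333, 0, 0, 0, 0.03], [0.0759, 0, -0.0333, 0, 0, 0, 0.03], [0.0759, 0, -0.0333, 0, 0, 0, 0.03]],
  ],
)

```text
t: 18.27
eef_pos: [0.5496, -0.1709, 0.1362]
orientation: [0.797, 0.603, -0.003, -0.004]
force: [-5.3, 3.5, -1.3]
width: 0.0399
```

```bash
python3 - <<'E'
from lev import *
d,st=snap("wrist","o_wrist"); d2,_=snap("scene","o_scene"); st=arm.state(); print(st["t"],st["eef_pos"],st["width"],st["force"],est(st))
a=d["pixels"][:,:,::-1]; cv2.imwrite("pics/o_w2.png",cv2.resize(a[130:340,180:390],None,fx=2.8,fy=2.8,interpolation=cv2.INTER_CUBIC))
a=d2["pixels"][:,:,::-1]; cv2.imwrite("pics/o_s2.png",cv2.resize(a[140:250,200:310],None,fx=5,fy=5,interpolation=cv2.INTER_CUBIC))
E
```

```text
18.375 [ 0.54960307 -0.17093047  0.13616578] 0.03999792513901904 [-4.09958992  3.86106627 -2.01094874] (np.float64(-0.0012028207640533972), np.float64(-0.0819430378221107), np.float64(1.0366458147971818), np.float64(0.10017136058725536))
```

View pics/o_w2.png

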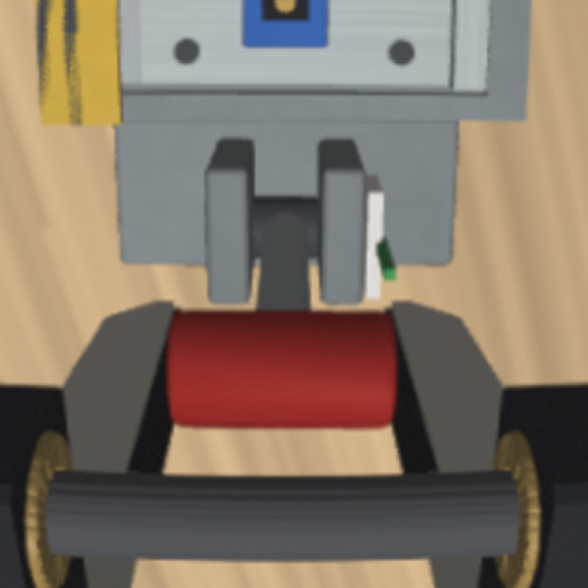

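View pics/o_s2.png

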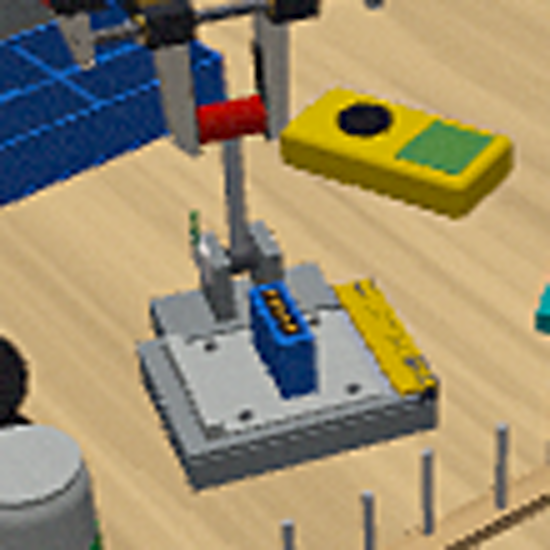

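```bash
cat >> lev.py <<'E'
def ang(d,st,uv):
    f=lambda t:(project(d,T(q,[L(t[0])]),st)[0]-uv)
    r=least_squares(f,[1.0]); return r.x[0],f(r.x)
def redc(d,box):
    x0,y0,x1,y1=box; a=d["pixels"][y0:y1,x0:x1].astype(int)
    m=((a[...,0]>90)&(a[...,0]>2.2*a[...,1])&(a[...,0]>2.2*a[...,2])).astype(np.uint8)
    n,_,s,c=cv2.connectedComponentsWithStats(m); i=1+np.argmax(s[1:,4]); b=s[i]
    return c[i]+[x0,y0], np.array([b[0]+b[2]/2-.5+x0,b[1]+b[3]/2-.5+y0])
E
python3 - <<'E'
from lev import *
d,st=pickle.load(open("o_wrist.pkl","rb"))
for uv in [np.array([283,369])/2.8+[180,130]]+list(redc(d,(180,130,390,340))): print(uv,ang(d,st,uv))
d,_=pickle.load(open("o_scene.pkl","rb"))
print(redc(d,(220,150,270,180))[0],ang(d,None,redc(d,(220,150,270,180))[0]))
d,_=pickle.load(open("n_wrist.pkl","rb"));st=_
u=redc(d,(220,200,340,300))[0]; print("at stop",ang(d,st,u))
E
```

```text
[281.07142857 261.78571429] (np.float64(1.0093575457652075), array([0.86400431, 0.00256206]))
[279.59667727 264.23577236] (np.float64(1.023179389411309), array([2.33150331, 0.00686417]))
[280.  263.5] (np.float64(1.0190100352314502), array([1.93035262, 0.00569584]))
[245.7625 162.825 ] (np.float64(1.0326287952317348), array([-0.59344165,  0.35809812]))
at stop (np.float64(1.8191274576755128), array([ 2.28100458, -0.00678898]))
```

```bash
python3 - <<'E'
from lev import *
for n,box in [("m_scene",(225,145,255,170)),("e_top",(350,185,375,215)),("b_top",None),("d_wrist",(220,200,340,300)),("n_wrist",(220,200,340,300)),("o_scene",(220,150,270,180))]:
    d,st=pickle.load(open(n+".pkl","rb"))
    if box is None: continue
    for u in redc(d,box): print(n,u,ang(d,st if "wrist" in n else None,u))
d=pickle.load(open("a_scene.pkl","rb")); u=redc(d,(235,165,270,200))[0]; print(u,ang(d,None,u))
d,st=pickle.load(open("b_wrist.pkl","rb")); u=redc(d,(250,175,320,220))[0]; print(u,ang(d,st,u))
d,st=pickle.load(open("c_wrist.pkl","rb")); u=redc(d,(200,230,360,300))[0]; print(u,ang(d,st,u))
E
```

```text
m_scene [238.93055556 159.40277778] (np.float64(1.7593701991782489), array([0.45956077, 0.33359604]))
m_scene [239. 160.] (np.float64(1.8050489326888222), array([0.16425322, 0.09191985]))
e_top [362.31034483 200.50574713] (np.float64(1.8074066665702808), array([ 0.1830888 , -0.37475419]))
e_top [362.  200.5] (np.float64(1.7949013943250416), array([ 0.2376204 , -0.49312355]))
d_wrist [279.58705217 253.92708988] (np.float64(1.8165528956516532), array([2.23973617, 0.01599727]))
d_wrist [280. 253.] (np.float64(1.8042672728270515), array([1.83329847, 0.01256796]))
n_wrist [279.49764785 258.75907258] (np.float64(1.8191274576755128), array([ 2.28100458, -0.00678898]))
n_wrist [280. 258.] (np.float64(1.8084390964285806), array([ 1.7764807 , -0.00490961]))
o_scene [245.7625 162.825 ] (np.float64(1.0326287952317348), array([-0.59344165,  0.35809812]))
o_scene [245.5 163. ] (np.float64(1.0319136809483667), array([-0.32369563,  0.19511283]))
[251.55  177.725] (np.float64(0.4476353725045227), array([-0.21034502,  0.06805902]))
[283.61099138 197.60991379] (np.float64(0.429943404224553), array([ 1.00149085, -0.01400701]))
[279.78047921 265.23150106] (np.float64(0.42234029576085375), array([ 2.18841009e+00, -1.35678892e-03]))
```

Request:
send_rows(
  rows=[
    [[-0.0264, 0, 0.0032, 0, 0, 0, 0.03], [-0.0451, 0, 0.01, 0, 0, 0, 0.03], [-0.0622, 0, 0.0206, 0, 0, 0, 0.03], [-0.07, 0, 0.027, 0, 0, 0, 0.03], [-0.0767, 0, 0.0342, 0, 0, 0, 0.03], [-0.0767, 0, 0.0342, 0, 0, 0, 0.03]],
  ],
  force=30,
)

```text
t: 19.12
eef_pos: [0.5281, -0.2472, 0.1032]
orientation: [0.798, 0.603, -0.004, -0.003]
force: [-9.6, -2.9, 3.9]
width: 0.0399
```

```bash
cat > chk.py <<'E'
from lev import *
import sys
t=sys.argv[1]
d,st=snap("wrist",t+"_wrist"); u=redc(d,(180,180,390,340))[0]; print("wrist",ang(d,st,u))
d2,_=snap("scene",t+"_scene"); u=redc(d2,(220,145,270,185))[1]; print("scene",u,ang(d2,None,u))
d3,_=snap("top",t+"_top"); 
try:
    u=redc(d3,(300,160,380,215))[1]; print("top",u,ang(d3,None,u))
except Exception as e: print(e)
st=arm.state(); print(st["t"],st["eef_pos"],st["width"],st["force"],est(st))
E
python3 chk.py p
```

```text
wrist (np.float64(1.8214066601611105), array([ 2.13739043, -0.01038152]))
scene [239.5 160. ] (np.float64(1.7773394404754719), array([-0.20097049, -0.13125534]))
attempt to get argmax of an empty sequence
19.275 [ 0.52812706 -0.24714803  0.10326203] 0.03966635947020335 [-11.03034678  -2.57546768   4.16012929] (np.float64(-0.0011097071620555857), np.float64(-0.16112843392939027), np.float64(1.9071964439046165), np.float64(0.10309332338047744))
```

Request:
send_rows(
  rows=[
    [[-0.003, 0, 0.004, 0, 0, 0, 0.03], [-0.005, 0, 0.0065, 0, 0, 0, 0.03], [-0.005, 0, 0.0065, 0, 0, 0, 0.03]],
  ],
)

```text
t: 19.65
eef_pos: [0.5268, -0.252, 0.0974]
orientation: [0.798, 0.603, -0.004, -0.002]
force: [-11.6, -2.8, 6.9]
width: 0.0399
```

```bash
python3 chk.py r
```

```text
wrist (np.float64(1.8989016921887558), array([ 2.50149175, -0.01398905]))
scene [239. 160.] (np.float64(1.8050489326888222), array([0.16425322, 0.09191985]))
attempt to get argmax of an empty sequence
19.8 [ 0.52675493 -0.25200708  0.09734066] 0.03982477481780232 [-10.98300277  -3.24460143   6.9790114 ] (np.float64(-0.0011066447254012846), np.float64(-0.1661774967576779), np.float64(1.9825622478475133), np.float64(0.10334975860074423))
```

View pics/r_wrist.png

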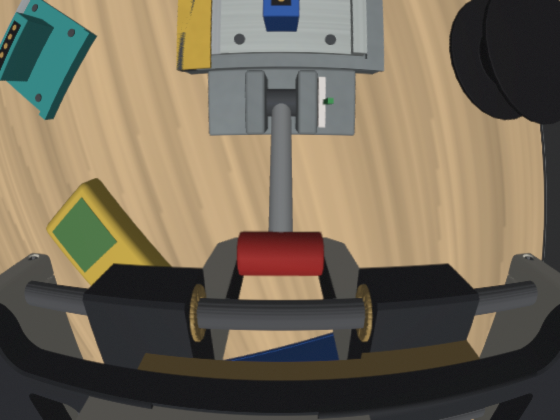

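Request:
send_rows(
  rows=[
    [[-0.002, 0, 0.003, 0, 0, 0, 0.03], [-0.003, 0, 0.0045, 0, 0, 0, 0.03], [-0.003, 0, 0.0045, 0, 0, 0, 0.03]],
  ],
)

```text
t: 20.18
eef_pos: [0.5262, -0.2544, 0.0941]
orientation: [0.797, 0.603, -0.003, -0.002]
force: [-12.4, 1.2, 15.2]
width: 0.0394
```

```bash
python3 chk.py s
```

```text
wrist (np.float64(1.9442179463765445), array([ 2.4547097 , -0.01361604]))
scene [238.5 160.5] (np.float64(1.865796473889179), array([0.3931544 , 0.16060744]))
attempt to get argmax of an empty sequence
20.325 [ 0.52616713 -0.25434613  0.0941027 ] 0.039444888059615144 [-12.75554567   0.98252563  15.61712508] (np.float64(-0.0010352044516774642), np.float64(-0.16858821397457124), np.float64(2.0215948803501473), np.float64(0.10344692510380063))
```

Request:
send_rows(
  rows=[
    [[0, 0, 0, 0, 0, 0, 0.07], [0, 0, 0, 0, 0, 0, 0.07], [0, 0, -0.04, 0, 0, 0, 0.07], [0, 0, -0.09, 0, 0, 0, 0.07], [0, 0, -0.14, 0, 0, 0, 0.06], [0.04, 0, -0.14, 0, 0, 0, 0.05], [0.09, 0, -0.14, 0, 0, 0, 0.042], [0.14, 0, -0.14, 0, 0, 0, 0.042], [0.14, 0, -0.14, 0, 0, 0, 0.042], [0.14, 0, -0.14, 0, 0, 0, 0.042]],
  ],
)

```text
t: 21.58
eef_pos: [0.5675, -0.1196, 0.2315]
orientation: [0.797, 0.604, -0.002, -0.001]
force: [0.6, 0.0, 0.2]
width: 0.0419
```

```bash
python3 - <<'E'
from lev import *
d,st=snap("wrist","t_wrist"); d2,_=snap("scene","t_scene"); d3,_=snap("top","t_top")
u=redc(d2,(220,145,270,185)); print("scene",u[1],ang(d2,None,u[1]))
st=arm.state(); print(st["t"],st["eef_pos"],st["width"],st["force"])
for h in (.07,0): print(delta(st,[.5726,-.0912,.0345+h],D))
E
```

```text
scene [238.5 160.5] (np.float64(1.865796473889179), array([0.3931544 , 0.16060744]))
21.725 [ 0.56711419 -0.1206986   0.23135502] 0.041900132658351144 [ 0.0549713  -0.1646516  -0.27430537]
(array([ 0.02998958, -0.0022625 ,  0.12683833]), array([-0.24427378,  0.05240791, -0.0918701 ]))
(array([ 0.03005385, -0.00196411,  0.19683767]), array([-0.24427378,  0.05240791, -0.0918701 ]))
```

View pics/t_wrist.png

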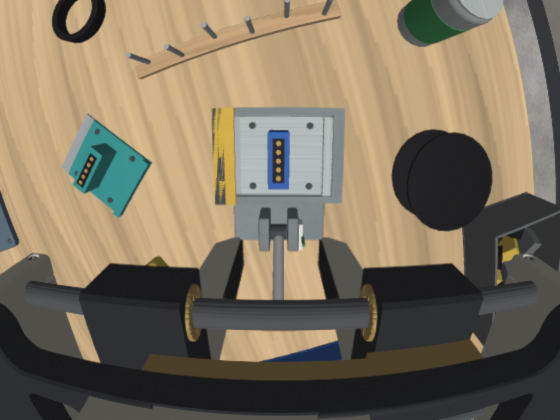

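Request:
send_rows(
  rows=[
    [[0.03, -0.0023, 0.03, 0, 0, 0, 0.045], [0.03, -0.0023, 0.08, -0.2, 0, 0, 0.045], [0.03, -0.0022, 0.126, -0.2, 0, 0, 0.045], [0.03, -0.002, 0.165, -0.2, 0, 0, 0.045], [0.03, -0.002, 0.19, -0.2, 0, 0, 0.045], [0.03, -0.002, 0.1965, -0.2, 0, 0, 0.045], [0.03, -0.002, 0.1965, -0.2, 0, 0, 0.045], [0.03, -0.002, 0.1965, -0.2, 0, 0, 0.01], [0.03, -0.002, 0.1965, -0.2, 0, 0, 0.01], [0.03, -0.002, 0.1965, -0.2, 0, 0, 0.01], [0.03, -0.002, 0.1965, -0.2, 0, 0, 0.01]],
  ],
  force=45,
)

```text
t: 23.1
eef_pos: [0.573, -0.09, 0.0358]
orientation: [0.798, 0.603, -0.0, 0.0]
force: [-0.4, -0.2, 5.3]
width: 0.0214
```

```bash
python3 - <<'E'
from lev import *
st=arm.state(); print(st["t"],st["eef_pos"],st["width"],st["force"],st["moment"],plate(st))
for w in [(-60.3,.3,2),(-60.3,.5,4),(-60.3,.7,6),(-60.5,.8,8),(-60.5,1.,10),(-55,1.8,10),(-50,2.5,10),(-42,3.5,10),(-41,20,10)]: show(st,*w)
E
```

```text
23.1 [ 0.57304902 -0.09001247  0.03577296] 0.02141656690421553 [-0.43666474 -0.18856739  5.25056581] [-0.03998666  0.21251584 -0.02866838] (array([-60.28,   1.09,   1.55]), 'yaw,-tilt,roll', array([ 0.  , -0.02, -0.04]))
(-60.3, 0.3, 2) [-0.0011 -0.0005 -0.0008] [-1.98  0.04  0.  ]
(-60.3, 0.5, 4) [-0.0011 -0.001  -0.0031] [-3.98  0.04  0.  ]
(-60.3, 0.7, 6) [-0.0011 -0.0016 -0.0053] [-5.98  0.04  0.  ]
(-60.5, 0.8, 8) [-0.0011 -0.0025 -0.0074] [-7.98  0.04  0.01]
(-60.5, 1.0, 10) [-0.0011 -0.0032 -0.0096] [-9.98  0.04  0.01]
(-55, 1.8, 10) [-0.0011  0.0023 -0.0104] [-9.98  0.04  0.01]
(-50, 2.5, 10) [-0.0011  0.0073 -0.0111] [-9.98  0.04  0.01]
(-42, 3.5, 10) [-0.0011  0.0153 -0.0121] [-9.98  0.04  0.01]
(-41, 20, 10) [-0.0011  0.0163 -0.0286] [-9.98  0.04  0.01]
```

```bash
sed -i 's/^OFF=.*/OFF=np.array([-.0025,.0004,.0139])/' ins.py; python3 - <<'E'
from lev import *
st=arm.state(); print(plate(st))
for w in [(-60.3,.3,2),(-60.3,.6,4),(-60.3,.8,6),(-60.5,1.,8),(-60.5,1.1,10),(-55,2.,10),(-50,2.7,10),(-42,3.7,10),(-41,22,10)]: show(st,*w)
E
```

```text
(array([-60.28,  -0.21,  -0.15]), 'yaw,-tilt,roll', array([ 0.  , -0.02, -0.04]))
(-60.3, 0.3, 2) [ 0.0002 -0.0005 -0.0025] [-1.98  0.04  0.  ]
(-60.3, 0.6, 4) [ 0.0002 -0.0011 -0.0049] [-3.98  0.04  0.  ]
(-60.3, 0.8, 6) [ 0.0002 -0.0018 -0.0071] [-5.98  0.04  0.  ]
(-60.5, 1.0, 8) [ 0.0002 -0.0027 -0.0093] [-7.98  0.04  0.01]
(-60.5, 1.1, 10) [ 0.0002 -0.0035 -0.0114] [-9.98  0.04  0.01]
(-55, 2.0, 10) [ 0.0002  0.002  -0.0123] [-9.98  0.04  0.01]
(-50, 2.7, 10) [ 0.0002  0.007  -0.013 ] [-9.98  0.04  0.01]
(-42, 3.7, 10) [ 0.0002  0.015  -0.014 ] [-9.98  0.04  0.01]
(-41, 22, 10) [ 0.0002  0.016  -0.0323] [-9.98  0.04  0.01]
```

Request:
send_rows(
  rows=[
    [[0, -0.0005, -0.0025, -2, 0, 0, 0.01], [0, -0.0011, -0.0049, -4, 0, 0, 0.01], [0, -0.0018, -0.0071, -6, 0, 0, 0.01], [0, -0.0027, -0.0093, -8, 0, 0, 0.01], [0, -0.0035, -0.0114, -10, 0, 0, 0.01], [0, 0.002, -0.0123, -10, 0, 0, 0.01], [0, 0.007, -0.013, -10, 0, 0, 0.01], [0, 0.015, -0.014, -10, 0, 0, 0.01], [0, 0.016, -0.0323, -10, 0, 0, 0.01], [0, 0.016, -0.0323, -10, 0, 0, 0.01], [0, 0.016, -0.0323, -10, 0, 0, 0.01]],
  ],
)

```text
t: 24.48
eef_pos: [0.5881, -0.0942, 0.0667]
orientation: [0.795, 0.601, 0.052, 0.069]
force: [-0.6, 0.1, -2.5]
width: 0.0219
```

```bash
python3 - <<'E'
from lev import *
d,st=snap("wrist","u_wrist")
z=lambda uv:((uv-[120,130])*2.8).round(0).tolist()
Rt=R.from_quat(st["orientation"]); Rp=Rt*B; O=st["eef_pos"]+Rt.apply(OFF)
for p in [(-60,45,4),(60,45,14),(50,45,14)]: print(p,z(project(d,Rp.apply(np.array([p])/1000)+O,st)))
a=d["pixels"][:,:,::-1]; cv2.imwrite("pics/u_w2.png",cv2.resize(a[130:290,120:400],None,fx=2.8,fy=2.8,interpolation=cv2.INTER_CUBIC))
st=arm.state(); print(st["t"],st["eef_pos"],st["width"],st["force"],st["moment"],plate(st))
for w in [(-42,8,10),(-42,3.7,10),(-46,3.2,10),(-50,2.7,10),(-55,1.9,10),(-60.3,1.1,10)]: show(st,*w)
E
```

```text
(-60, 45, 4) [[154.0, 129.0]]
(60, 45, 14) [[762.0, 139.0]]
(50, 45, 14) [[713.0, 138.0]]
24.525 [ 0.58775082 -0.09412734  0.06648971] 0.021641217848737283 [ 0.91346839 -0.48845588 -2.35566382] [ 0.01525261  0.1178405  -0.01616052] (array([-41.74,  -0.16,  20.56]), 'yaw,-tilt,roll', array([ 0.  , -9.89, -0.03]))
(-42, 8, 10) [ 0.0002 -0.0024  0.0122] [-0.11  0.03  0.  ]
(-42, 3.7, 10) [ 0.0002 -0.0032  0.0165] [-0.11  0.03  0.  ]
(-46, 3.2, 10) [ 0.0002 -0.0072  0.0163] [-0.11  0.03  0.  ]
(-50, 2.7, 10) [ 0.0002 -0.0112  0.0161] [-0.11  0.03  0.  ]
(-55, 1.9, 10) [ 0.0002 -0.0163  0.016 ] [-0.11  0.03  0.  ]
(-60.3, 1.1, 10) [ 0.0002 -0.0217  0.0159] [-0.11  0.03  0.  ]
```

View pics/u_w2.png

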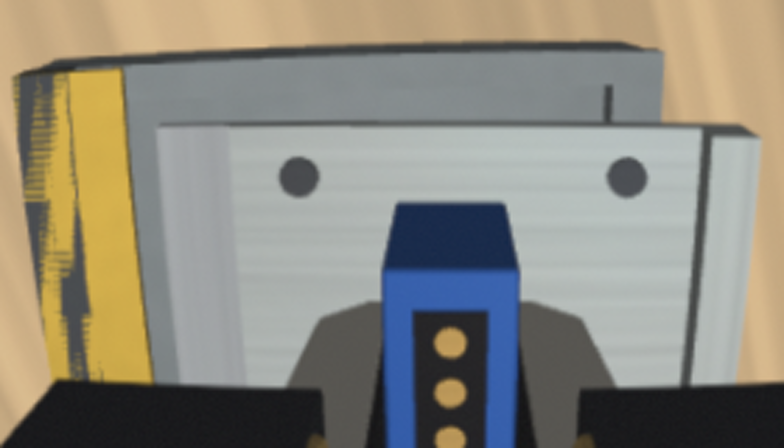

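Request:
send_rows(
  rows=[
    [[0, -0.0024, 0.008, 0, 0, 0, 0.01], [0, -0.0032, 0.0165, 0, 0, 0, 0.01], [0, -0.0032, 0.0165, 0, 0, 0, 0.01], [0, -0.0072, 0.0163, 0, 0, 0, 0.01], [0, -0.0112, 0.0161, 0, 0, 0, 0.01], [0, -0.0163, 0.016, 0, 0, 0, 0.01], [0, -0.019, 0.0159, 0, 0, 0, 0.01], [0, -0.0217, 0.0159, 0, 0, 0, 0.01], [0, -0.0217, 0.0159, 0, 0, 0, 0.01]],
  ],
)

```text
t: 25.65
eef_pos: [0.57, -0.0891, 0.0478]
orientation: [0.795, 0.601, 0.052, 0.069]
force: [-0.6, -0.2, -2.0]
width: 0.0217
```

```bash
python3 - <<'E'
from lev import *
st=arm.state(); print(st["t"],st["eef_pos"],st["force"],st["moment"],plate(st))
for w in [(-60.3,.8,8),(-60.3,.6,6),(-60.3,.4,4),(-60.2,.2,2),(-60.2,.1,1),(-60.2,0,0),(-60.2,-.6,0)]: show(st,*w)
E
```

```text
25.65 [ 0.57001148 -0.08913527  0.04783937] [-0.61322019 -0.24524242 -1.96157149] [0.00815612 0.09080763 0.0045274 ] (array([-60.14,  -0.2 ,   1.85]), 'yaw,-tilt,roll', array([ 0.  , -9.95, -0.04]))
(-60.3, 0.8, 8) [0.0002 0.0001 0.003 ] [1.95 0.04 0.  ]
(-60.3, 0.6, 6) [0.0002 0.0004 0.0053] [3.95 0.04 0.  ]
(-60.3, 0.4, 4) [0.0002 0.0007 0.0077] [5.95 0.04 0.  ]
(-60.2, 0.2, 2) [0.0002 0.001  0.01  ] [7.95 0.04 0.  ]
(-60.2, 0.1, 1) [0.0002 0.0011 0.0112] [8.95 0.04 0.  ]
(-60.2, 0, 0) [0.0002 0.0011 0.0123] [9.95 0.04 0.  ]
(-60.2, -0.6, 0) [0.0002 0.001  0.0129] [9.95 0.04 0.  ]
```

Request:
send_rows(
  rows=[
    [[0, 0.0001, 0.003, 2, 0, 0, 0.01], [0, 0.0004, 0.0053, 4, 0, 0, 0.01], [0, 0.0007, 0.0077, 6, 0, 0, 0.01], [0, 0.001, 0.01, 8, 0, 0, 0.01], [0, 0.0011, 0.0112, 9, 0, 0, 0.01], [0, 0.0011, 0.0123, 10, 0, 0, 0.01], [0, 0.0011, 0.013, 10, 0, 0, 0.01], [0, 0.0011, 0.0134, 10, 0, 0, 0.01], [0, 0.0011, 0.0134, 10, 0, 0, 0.01]],
  ],
)

```text
t: 26.78
eef_pos: [0.5735, -0.0901, 0.0358]
orientation: [0.798, 0.603, -0.0, 0.0]
force: [-1.1, 0.6, 5.2]
width: 0.0216
```

```bash
python3 - <<'E'
from lev import *
st=arm.state(); print(st["t"],st["eef_pos"],st["force"],st["moment"],plate(st))
E
```

```text
26.775 [ 0.57351952 -0.09012253  0.03579571] [-1.08401379  0.63475525  5.16317669] [ 0.02994043  0.35728185 -0.01909646] (array([-59.79,  -0.2 ,  -0.12]), 'yaw,-tilt,roll', array([ 0.01, -0.02, -0.05]))
```

Seated again; a light press, then release and lift.

Request:
send_rows(
  rows=[
    [[0, 0, 0.0005, 0, 0, 0, 0.01], [0, 0, 0.0008, 0, 0, 0, 0.01], [0, 0, -0.0005, 0, 0, 0, 0.01], [0, 0, -0.0005, 0, 0, 0, 0.042], [0, 0, -0.0005, 0, 0, 0, 0.042], [0, 0, -0.0005, 0, 0, 0, 0.042], [0, 0, -0.01, 0, 0, 0, 0.042], [0, 0, -0.06, 0, 0, 0, 0.042], [0, 0, -0.12, 0, 0, 0, 0.05], [-0.03, 0, -0.17, 0, 0, 0, 0.07], [-0.03, 0, -0.195, 0, 0, 0, 0.07], [-0.03, 0, -0.195, 0, 0, 0, 0.07]],
  ],
)

```text
t: 28.28
eef_pos: [0.5667, -0.1196, 0.2328]
orientation: [0.798, 0.603, 0.001, 0.002]
force: [0.8, 0.5, 0.2]
width: 0.0692
```

```bash
python3 - <<'E'
from lev import *
d,st=snap("wrist","v_wrist"); d2,_=snap("scene","v_scene")
st=arm.state(); print(st["t"],st["eef_pos"],st["force"])
a=d["pixels"][:,:,::-1]; b=d2["pixels"][:,:,::-1]
cv2.imwrite("pics/v.png",np.hstack([cv2.resize(a[80:290,180:390],(400,400),interpolation=cv2.INTER_CUBIC),cv2.resize(b[140:250,200:310],(400,400),interpolation=cv2.INTER_CUBIC)]))
u=redc(d2,(220,145,270,185)); print("scene",ang(d2,None,u[1]))
for h in (.1,0): print([x.round(4) for x in delta(st,T(q,[L(1.9)])[0]+[0,0,h-.016],D)])
E
```

```text
28.375 [ 0.56501116 -0.11858313  0.22911449] [ 0.3303791   1.04204318 -0.31666093]
scene (np.float64(1.865796473889179), array([0.3931544 , 0.16060744]))
[array([-0.1309,  0.0007,  0.0274]), array([-0.0926,  0.0263,  0.0046])]
[array([-0.1309,  0.0008,  0.1274]), array([-0.0926,  0.0263,  0.0046])]
```

View pics/v.png

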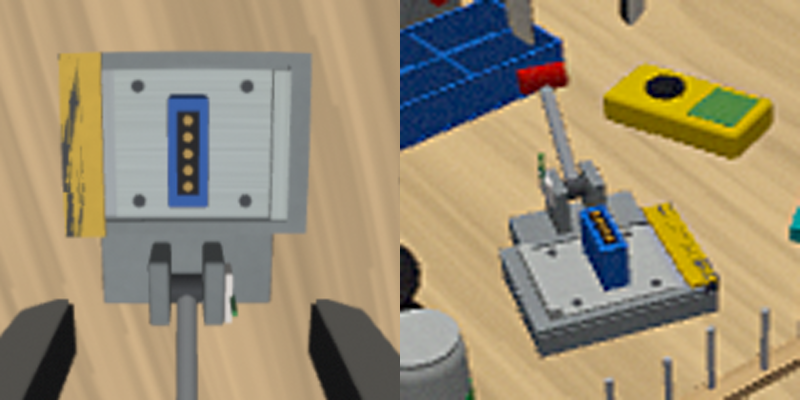

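Request:
send_rows(
  rows=[
    [[-0.05, 0, 0, 0, 0, 0, 0.07], [-0.1, 0, 0, 0, 0, 0, 0.07], [-0.131, 0, 0.02, 0, 0, 0, 0.07], [-0.131, 0, 0.07, 0, 0, 0, 0.07], [-0.131, 0, 0.11, 0, 0, 0, 0.07], [-0.131, 0, 0.1275, 0, 0, 0, 0.07], [-0.131, 0, 0.1275, 0, 0, 0, 0.06], [-0.131, 0, 0.1275, 0, 0, 0, 0.03], [-0.131, 0, 0.1275, 0, 0, 0, 0.03], [-0.131, 0, 0.1275, 0, 0, 0, 0.03], [-0.131, 0, 0.1275, 0, 0, 0, 0.03]],
  ],
  force=20,
)

```text
t: 29.75
eef_pos: [0.5288, -0.2448, 0.1033]
orientation: [0.798, 0.603, -0.001, -0.0]
force: [-5.2, 1.3, 5.6]
width: 0.0399
```

Request:
send_rows(
  rows=[
    [[0.0105, 0, -0.0095, 0, 0, 0, 0.03], [0.022, 0, -0.018, 0, 0, 0, 0.03], [0.0345, 0, -0.0248, 0, 0, 0, 0.03], [0.0478, 0, -0.0298, 0, 0, 0, 0.03], [0.0617, 0, -0.0328, 0, 0, 0, 0.03], [0.0755, 0, -0.0338, 0, 0, 0, 0.03], [0.0755, 0, -0.0338, 0, 0, 0, 0.03], [0.0755, 0, -0.0338, 0, 0, 0, 0.03]],
  ],
)

```text
t: 30.75
eef_pos: [0.5496, -0.1713, 0.1366]
orientation: [0.797, 0.603, -0.001, -0.001]
force: [-5.4, 3.0, 2.6]
width: 0.0398
```

```bash
python3 chk.py w
```

```text
wrist (np.float64(1.1474671894149036), array([1.97188221, 0.00690711]))
scene [245.  160.5] (np.float64(1.159292737062124), array([-1.08020036,  0.81654533]))
attempt to get argmax of an empty sequence
30.9 [ 0.54958395 -0.17140453  0.13663044] 0.03969848759814179 [-4.90738413  1.76634582  3.78306191] (np.float64(-0.001092103764150542), np.float64(-0.08240438506626571), np.float64(1.0412787859282413), np.float64(0.10063220694159498))
```

Request:
send_rows(
  rows=[
    [[0.0045, 0, 0, 0, 0, 0, 0.03], [0.0085, 0, 0, 0, 0, 0, 0.03], [0.0085, 0, 0, 0, 0, 0, 0.03], [0.0085, 0, 0, 0, 0, 0, 0.07], [0.0085, 0, 0, 0, 0, 0, 0.07], [0.0085, 0, 0, 0, 0, 0, 0.07], [0.0085, 0, -0.05, 0, 0, 0, 0.07], [0.0085, 0, -0.1, 0, 0, 0, 0.07], [0.0085, 0, -0.12, 0, 0, 0, 0.07], [0.0085, 0, -0.12, 0, 0, 0, 0.07]],
  ],
)

```text
t: 32.15
eef_pos: [0.5538, -0.1645, 0.2581]
orientation: [0.798, 0.603, 0.001, 0.002]
force: [-0.1, 0.4, -0.5]
width: 0.0696
```

```bash
python3 - <<'E'
from lev import *
st=arm.state(); print(st["t"],st["eef_pos"],st["force"])
d,st=snap("wrist","x_wrist"); d2,_=snap("scene","x_scene")
for u in redc(d,(180,100,390,340)): print("wrist",u,ang(d,st,u))
for u in redc(d2,(220,145,270,185)): print("scene",u,ang(d2,None,u))
a=d["pixels"][:,:,::-1]; b=d2["pixels"][:,:,::-1]
cv2.imwrite("pics/x.png",np.hstack([cv2.resize(a[110:320,180:390],(400,400),interpolation=cv2.INTER_CUBIC),cv2.resize(b[140:250,200:310],(400,400),interpolation=cv2.INTER_CUBIC)]))
E
```

```text
32.15 [ 0.55382531 -0.16451222  0.25810704] [-0.09787357  0.37995968 -0.47736056]
wrist [277.10718002 214.77627471] (np.float64(1.077682399996554), array([ 1.13159696, -0.00200147]))
wrist [277.5 214.5] (np.float64(1.075120122174552), array([ 0.73829103, -0.00129807]))
scene [244.53947368 161.73684211] (np.float64(1.1169081920555977), array([-0.20974669,  0.14584248]))
scene [244.5 161.5] (np.float64(1.1294846843526056), array([-0.29282069,  0.20850545]))
```

View pics/x.png

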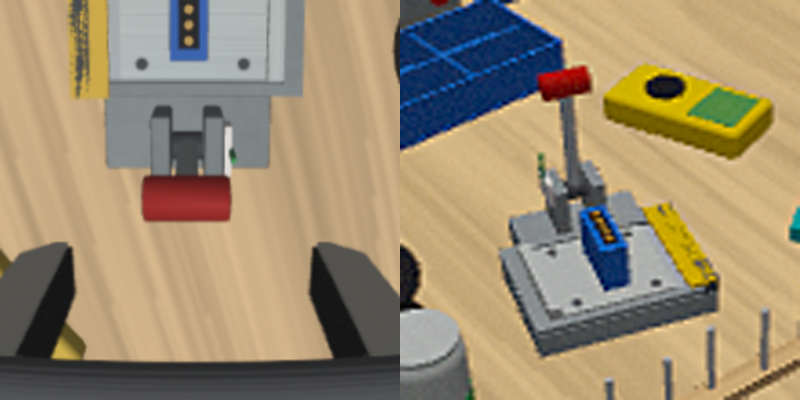

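```bash
python3 - <<'E'
from lev import *
for k in range(2):
    d,st=snap("wrist",f"y{k}_wrist"); print(st["eef_pos"])
    for u in redc(d,(180,100,390,340)): print("wrist",u,ang(d,st,u))
d3,_=snap("top","y_top")
a=d["pixels"][:,:,::-1]; b=d3["pixels"][:,:,::-1]
cv2.imwrite("pics/y.png",cv2.resize(a[120:280,200:360],None,fx=3.75,fy=3.75,interpolation=cv2.INTER_CUBIC))
cv2.imwrite("pics/y2.png",cv2.resize(b[150:250,270:390],None,fx=5,fy=5,interpolation=cv2.INTER_CUBIC))
E
```

```text
[ 0.55235459 -0.16385395  0.25512501]
wrist [279.77613516 215.96937698] (np.float64(1.0754762836545573), array([9.63516947e-01, 6.07939100e-04]))
wrist [279.5 215.5] (np.float64(1.0711583368265551), array([1.23994800e+00, 7.81520044e-04]))
[ 0.5520433  -0.16372022  0.25452633]
wrist [280.19409283 216.21202532] (np.float64(1.0750155485553377), array([1.09159697, 0.00121198]))
wrist [280.5 216.5] (np.float64(1.0776627721092995), array([0.78537007, 0.00087399]))
```

View pics/y.png

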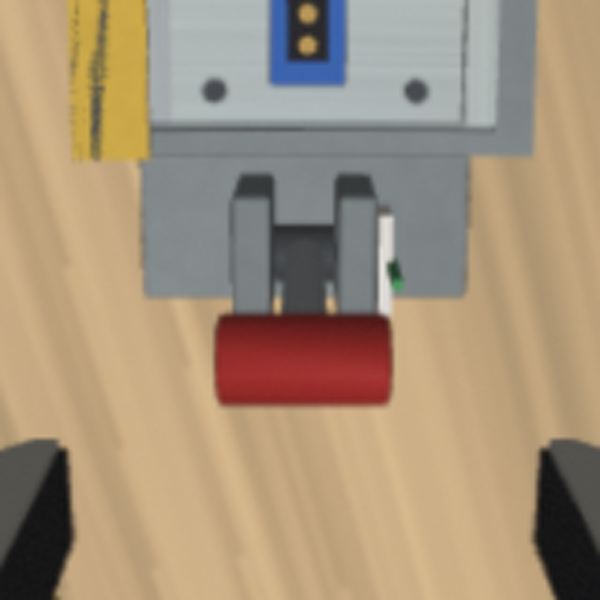

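View pics/y2.png

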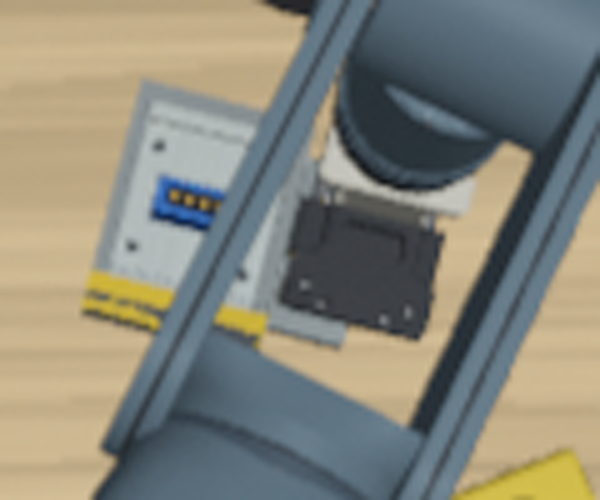

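```bash
python3 - <<'E'
from lev import *
d,st=pickle.load(open("y1_wrist.pkl","rb"))
z=lambda uv:((uv-[200,120])*3.75).round(1).tolist()
obs={(75,-56,28):(534,155),(-22,-63,64):(232,198),(22,-63,64):(377,198),(-50,-56,35):(149,160),(-75,-56,35):(72,161)}
for p,o in obs.items(): print(p,z(project(d,T(q,[p]),st))[0],o)
for zz in (50,64,70): print("mark",zz,z(project(d,T(q,[(26,-83,zz)]),st)))
# bar outline prediction for angle t
def bar(t):
    c=np.array(L(t)); P=[]
    for s in (-20,20):
        for a in np.linspace(0,2*np.pi,60): P.append(c+[s,11*np.cos(a),11*np.sin(a)])
    u=np.array(z(project(d,T(q,P),st))); return u.min(0),u.max(0)
for t in (1.0,1.02,1.047,1.075,1.1): print(t,bar(t))
E
```

```text
(75, -56, 28) [533.8, 156.2] (534, 155)
(-22, -63, 64) [230.6, 195.3] (232, 198)
(22, -63, 64) [379.1, 195.4] (377, 198)
(-50, -56, 35) [148.5, 158.1] (149, 160)
(-75, -56, 35) [72.0, 159.1] (72, 161)
mark 50 [[388.3, 250.6]]
mark 64 [[391.4, 261.0]]
mark 70 [[392.8, 265.7]]
1.0 (array([214.2, 281.6]), array([395.6, 377.5]))
1.02 (array([214.3, 290.1]), array([395.4, 385.9]))
1.047 (array([214.6, 301.5]), array([395.1, 397. ]))
1.075 (array([214.9, 313.1]), array([394.8, 408.4]))
1.1 (array([215.1, 323.3]), array([394.5, 418.3]))
```

```bash
python3 - <<'E'
from lev import *
st=arm.state(); print(st["eef_pos"],est(st))
print([x.round(4) for x in delta(st,T(q,[L(1.07)])[0]-[0,0,.014],D)])
E
```

```text
[ 0.55202091 -0.16376106  0.25442534] (np.float64(-0.0008289156400599733), np.float64(-0.07438614366477658), np.float64(1.0077818167645325), np.float64(0.21859511888880662))
[array([-0.0109,  0.0013,  0.1164]), array([-0.2104, -0.0015, -0.0018])]
```

Request:
send_rows(
  rows=[
    [[-0.011, 0, 0.03, 0, 0, 0, 0.07], [-0.011, 0, 0.075, 0, 0, 0, 0.07], [-0.011, 0, 0.116, 0, 0, 0, 0.07], [-0.011, 0, 0.116, 0, 0, 0, 0.07], [-0.011, 0, 0.116, 0, 0, 0, 0.03], [-0.011, 0, 0.116, 0, 0, 0, 0.03], [-0.011, 0, 0.116, 0, 0, 0, 0.03], [-0.011, 0, 0.116, 0, 0, 0, 0.03]],
  ],
  force=20,
)

```text
t: 33.4
eef_pos: [0.5487, -0.1746, 0.1414]
orientation: [0.798, 0.603, -0.001, -0.0]
force: [-5.3, 1.4, 6.4]
width: 0.0399
```

```bash
python3 chk.py za
```

```text
wrist (np.float64(1.0826597496028612), array([2.09375229, 0.00563643]))
scene [245.5 161.5] (np.float64(1.0976790916334183), array([-0.98147585,  0.65904629]))
attempt to get argmax of an empty sequence
33.55 [ 0.54865815 -0.17461168  0.14137058] 0.039444985820456795 [-4.67542193  1.19290182  5.66248341] (np.float64(-0.0011094674700718975), np.float64(-0.0857424348831146), np.float64(1.0732182471162757), np.float64(0.10540626542492272))
```

Request:
send_rows(
  rows=[
    [[0.0015, 0, 0, 0, 0, 0, 0.03], [0.003, 0, 0, 0, 0, 0, 0.03], [0.003, 0, 0, 0, 0, 0, 0.03], [0.003, 0, 0, 0, 0, 0, 0.07], [0.003, 0, 0, 0, 0, 0, 0.07], [0.003, 0, 0, 0, 0, 0, 0.07], [0.003, 0, -0.05, 0, 0, 0, 0.07], [0.003, 0, -0.1, 0, 0, 0, 0.07], [0.01, 0, -0.12, 0, 0, 0, 0.07], [0.01, 0, -0.12, 0, 0, 0, 0.07], [0.01, 0, -0.12, 0, 0, 0, 0.07]],
  ],
)

```text
t: 34.92
eef_pos: [0.5518, -0.1649, 0.2587]
orientation: [0.798, 0.603, -0.001, -0.001]
force: [-0.3, 0.0, -0.6]
width: 0.0697
```

```bash
python3 - <<'E'
from lev import *
d2,_=snap("scene","zb_scene")
for u in redc(d2,(220,145,270,185)): print("scene",u,ang(d2,None,u))
d,st=snap("wrist","zb_wrist"); print(st["t"],st["eef_pos"])
for u in redc(d,(180,100,390,340)): print("wrist",u,ang(d,st,u))
a=d["pixels"][:,:,::-1]
cv2.imwrite("pics/zb.png",cv2.resize(a[120:280,200:360],None,fx=3.75,fy=3.75,interpolation=cv2.INTER_CUBIC))
E
```

```text
scene [244.67123288 161.97260274] (np.float64(1.101587209581353), array([-0.19121649,  0.12929492]))
scene [244.5 162. ] (np.float64(1.1057532941614914), array([-0.06095705,  0.04152723]))
34.975 [ 0.55164326 -0.16480848  0.2583655 ]
wrist [280.44279661 212.04555085] (np.float64(1.0607598071949291), array([1.00181948, 0.00123759]))
wrist [280.5 211.5] (np.float64(1.0557449391582672), array([0.9452886 , 0.00116241]))
```

View pics/zb.png

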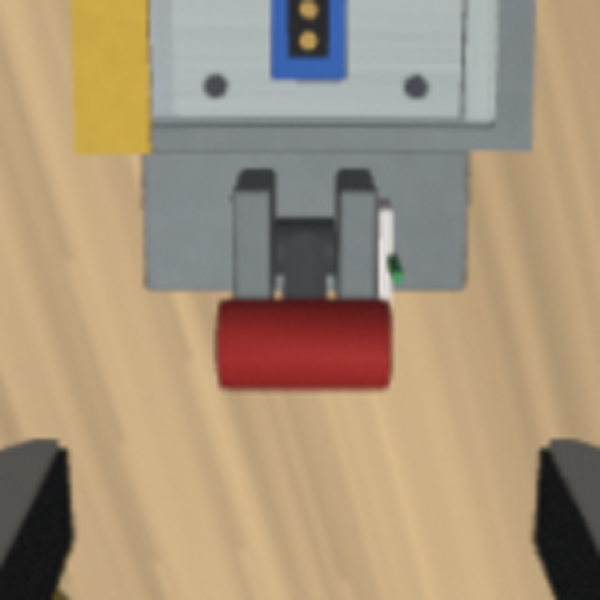

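```bash
python3 - <<'E'
from lev import *
d,_=pickle.load(open("zb_scene.pkl","rb"))
im=cv2.resize(d["pixels"][:,:,::-1][145:245,210:310],None,fx=6,fy=6,interpolation=cv2.INTER_CUBIC)
z=lambda P:(project(d,T(q,P),None)-[210,145]+.5)*6-.5
def pl(P,c,cl=False): cv2.polylines(im,[z(P).round().astype(int)],cl,c,1)
pl([(75,-56,28),(75,56,28),(-75,56,28),(75,56,28),(75,56,0)],(0,0,255))
pl([(-75,-56,35),(-50,-56,35),(-50,56,35),(-75,56,35)],(255,0,255),True)
pl([(-11,-30,68),(11,-30,68),(11,30,68),(-11,30,68)],(0,255,255),True)
for t,c in ((1.047,(0,255,0)),(1.1,(255,255,0))):
    pl([(0,-83,52),L(t)],c); x=np.array(L(t)); pl([x-[20,0,0],x+[20,0,0]],c)
cv2.imwrite("pics/zc.png",im)
E
```

```text
(no output)
```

View pics/zc.png

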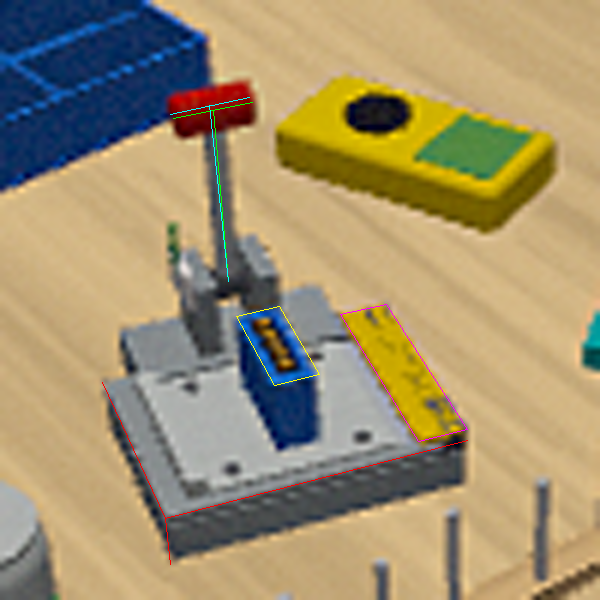

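View pics/zb_scene.png

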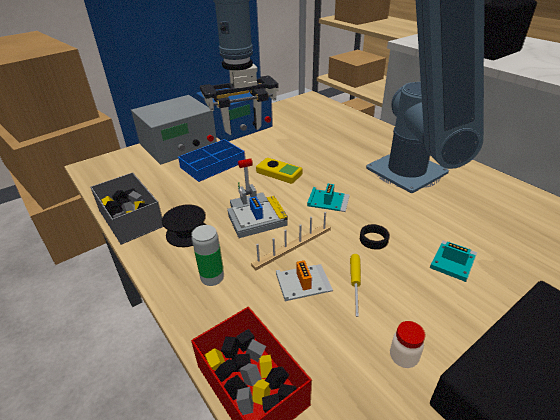

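```bash
python3 - <<'E'
from station import arm
st=arm.state(); print(st["t"],st["force"],st["qd"].round(3)); print(arm.close_job())
E
```

```text
35.025 [-0.46531308  0.11087509 -0.24355687] [-0.001  0.001 -0.004 -0.001  0.002  0.001]
the job is handed in; nothing more can be done
None
```

The blue plate lies flat and fully home with its tongue under the yellow lip, and the lever stands upright at the green mark. I handed the job in at 35 s of the 72 s allowed.

- **First fit had to be redone:** my first swing left the lever about 0.1 rad short of its end stop. I only noticed after fitting the plate and setting the lever near upright once. I pushed the lever onto the stop (wrist force rose to about 16 N), lifted the plate right out and refitted it. Then I let go and set the lever up, so the order asked was kept.
- **Plate:** the final pose reading was within 0.2 mm of the floor and 0.05° of level. It bore about 5 N on the floor before a last light press, and the wrist and scene pictures after release show it flat.
- **Lever angle:** the last two readings disagree a little. The wrist camera gives about 1.055 rad (target 1.047). The scene camera gives about 1.10, but the model of the station is also a little off in that picture, and allowing for that it fits upright.
- **Surroundings:** the gripper is clear of everything. In the last scene picture the orange plate and the other objects look unmoved, though I did not measure them.

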